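# Uncap the housings and lay them on their datum faces

### The arm

A 7-joint arm with a two-finger parallel gripper is mounted at the origin on the work surface. World frame = base frame: x ahead of the robot, y to its left, z up, the work surface at z = 0. Lengths are in m, angles in rad, forces in N, time in s.
With the tool pointing down it reaches from about 0.425 to 0.925 m from the base axis. Payload 6.8 kg.
Tool frame: the origin (TCP) lies at the very end of the fingers, on their centre line; the grasp point (between the pads) lies 19 mm behind it (bot.grip_depth is the distance from the TCP to the grasp point, in m); z points along the fingers, y is the direction in which the jaws open and shut (so a half turn about z gives the same grasp; the last joint's range is limited). The gripper opens to 85 mm and grips with 20 to 120 N. Pads are 22 mm wide; open, the fingers measure 114 mm over their backs; the gripper's body (76 mm by 85 mm) begins 54 mm behind the grasp point. The pads swing forward as they close: fully open they stand 13 mm farther back than shut.
Start: joints at [-1.237, 0.477, 0.022, 1.555, -0.011, 1.109, -0.083], TCP at [0.289, 0.61, 0.231] pointing down, gripper open.
Joint ranges: [-2.96, 2.96], [-0.34, 2.1], [-1.41, 1.46], [0.24, 2.44], [-1.37, 4.51], [0.17, 1.92], [-2.96, 2.96]. Speed limits (rad/s): [2.39, 2.39, 3.14, 3.14, 3.14, 3.14, 3.14].

### API

Orientations are given as a unit quaternion [w, x, y, z].
In Python, from station import bot gives the robot as it stands.
- The arm moves only by the tool step_arm, never from a script. Its argument "increments" is a list of rows, each a list of 7 numbers: the shift along the world's x, y, z in m, then the turn, a rotation vector about the world's x, y, z in degrees, then the gripper command: -1 is fully open, 1 is shut, values between are in proportion. In form: [[dx, dy, dz, rx, ry, rz, fingers], ...]. A call has 1 to 10 rows; each row is the pose to reach, as a shift and turn from the pose commanded when the call began; what a row does not reach only later rows make up. A row lasts 1/12 s, in which the tool goes at most 41.7 mm and 7.16 degrees, less where a joint would pass 70% of its speed; a pose out of reach is approached as far as the arm can. A call with a gripper value outside its range is refused whole. The fingers move at their own pace and stop on an object; "force" is the grip in N (left out, the last holds). Time passes only in rows, so rows that repeat a pose let the fingers close. It gives the time, the measured TCP pose, the force and the opening at its end, in the units of the state.
- bot.get_obs(): the state, without advancing time (a new reading comes with each control period).
- bot.read_camera(name): name is "scene" or "top" or "wrist"; returns a dict with "color" (400x640x3 uint8, red, green, blue), "intrinsics" (3x3 intrinsics, pixels), "extrinsics" (4x4, takes a point from camera to world coordinates). Camera axes: x right, y up, looking along -z (the intrinsics and any distortion apply to the point x, -y, -z); pixel columns grow to the right and rows downward; lengths in m; the calibration is good to about 2 mm. The wrist camera is an equidistant fisheye: a pixel r from the principal point sees the ray r / f radians off the axis. A picture is of the moment at which its call begins. There is no depth.
- bot.hand_in(): hands the job in, once; it reports no verdict.
Trained networks look in the newest picture that a camera, given by its name, has taken for a name from the list of things; names that differ only in an ending like _2 or _b are one class to them, and where a whole thing is asked for, a point or a joint stands for the part that bears it (a point fixed in the world has none). Each returns a list of dicts, best first, with "conf" (0 to 1); they miss things now and then, are a little off and sometimes report something else, mostly with a low value. They report only what shows in the picture. A call takes as long as a camera call. They do not tell look-alikes from the thing itself.
- bot.recognise(thing, camera): "location" ([column, row] as shares, 0 to 1, of the picture: columns of its width, rows of its height, amid what is visible of it).
- bot.place_of(thing, camera): "location" ([column, row] as shares, 0 to 1, of the picture: columns of its width, rows of its height: a listed point, or the origin of a listed thing).
The state is a dict: "t": time; "q": joint angles; "joint_vel": joint speeds; "joint_torque": joint torques, N m; "eef_pos": TCP position; "tool_rot": TCP orientation; "contact_force": force on the tool from outside, world axes, zero at the start; "torque": the same for the moment, N m; "gripper_width": opening from 0.0 (shut) to 1.0 (fully open).
Only numpy, scipy, OpenCV 4.12 (cv2) and the standard library are available. Lean on these libraries where they do the work, as an engineer would, in place of code of your own. Each camera call takes 0.05 s, during which the arm holds its last target.

### The job

Get the three green housings ready for measuring. First gather every orange cap by its knob, off the housings and the plate, and nest them one over another on the blue cap standing on the plate, never letting a cap tip over. Then tip each housing over, pushing it high on its side, so that it ends lying flat on the plate on its bright machined face with the red dot on top; leave the reference ball, the gauge case and the bottle alone.

Things in the scene. Friction and masses are not known exactly. Their poses are not given: they have to be found in the camera images.
- housing_a_mid (a point): Green block 48 (own x) x 60 (y) x 105 mm (z) standing on end, with a metal neck 40 mm across, 42 high on top. Point: middle of the block, 52.5 mm over its underside. +x points out of the bright machined face, -x out of the red-dot face; laid right, +x points down and the point is 24 mm high. 0.3-0.65 kg; falls by itself once leaned 25 degrees. May wear an orange cap.
- cap_a_mid (a point): Orange hollow cap, loose over the neck of housing a, or absent. 70 mm tall, 60 g: solid knob 34 mm across, 26 high, on a flared skirt open below, 44 high, 50 mm across at top, 68 at the rim. Point: on the axis half-way up, 35 mm under the knob's top; z points up out of the knob. On a neck it is 142 mm high, about 3 mm play. Nested, it sits 30 mm higher than the cap below.
- housing_b_mid (a point): Green block 48 (own x) x 60 (y) x 105 mm (z) standing on end, with a metal neck 40 mm across, 42 high on top. Point: middle of the block, 52.5 mm over its underside. +x points out of the bright machined face, -x out of the red-dot face; laid right, +x points down and the point is 24 mm high. 0.3-0.65 kg; falls by itself once leaned 25 degrees. May wear an orange cap.
- cap_b_mid (a point): Orange hollow cap, loose over the neck of housing b, or absent. 70 mm tall, 60 g: solid knob 34 mm across, 26 high, on a flared skirt open below, 44 high, 50 mm across at top, 68 at the rim. Point: on the axis half-way up, 35 mm under the knob's top; z points up out of the knob. On a neck it is 142 mm high, about 3 mm play. Nested, it sits 30 mm higher than the cap below.
- housing_c_mid (a point): Green block 48 (own x) x 60 (y) x 105 mm (z) standing on end, with a metal neck 40 mm across, 42 high on top. Point: middle of the block, 52.5 mm over its underside. +x points out of the bright machined face, -x out of the red-dot face; laid right, +x points down and the point is 24 mm high. 0.3-0.65 kg; falls by itself once leaned 25 degrees. May wear an orange cap.
- cap_c_mid (a point): Orange hollow cap, loose over the neck of housing c, or absent. 70 mm tall, 60 g: solid knob 34 mm across, 26 high, on a flared skirt open below, 44 high, 50 mm across at top, 68 at the rim. Point: on the axis half-way up, 35 mm under the knob's top; z points up out of the knob. On a neck it is 142 mm high, about 3 mm play. Nested, it sits 30 mm higher than the cap below.
- cap_d_mid (a point): Orange cap like cap a, standing rim down on the plate (point 35 mm high), or absent. Point and axes as for cap a.
- base_cap_mid (a point): Blue cap of exactly the same shape as the orange ones, standing rim down on the plate (point 35 mm high), loose: the foot of the stack, wherever it stands. Walls 3 mm; the ceiling inside, 40 mm above the rim, rests on the knob below when nested, with about 2.5 mm side play. Point and axes as for the orange caps.
- ref_ball: Bystander: white 30 mm ball on a steel post with a 70 mm round foot, 113 mm tall; origin at the centre of its underside.
- gauge_case: Bystander: closed wooden case, 80 x 140 x 42 mm; origin at the centre of its underside.
- cleaner: Bystander: white plastic bottle with a blue cap, 56 mm across, 150 mm tall; origin at the centre of its underside.
Mind the look-alikes: they are no part of the job. What is shaped like the part that bears housing_b_mid but purple or yellow is not meant.

How it is judged:
By the outcome, as a careful person would: the job done as asked, in the order asked, and still so for the second after the job is handed in, with the robot touching nothing.
Of cap_a, cap_b, cap_c, cap_d only 3 to 4 are there at a start; the rules pass over those that are not, and their reading is None.
At some moment in a run one of base_cap may be knocked a few centimetres aside while the robot is not near it.
It also fails if it takes over 200 s, if anything falls off the work surface, if the arm or the gripper's body presses on something with over 40 N, if the wrist force passes 120 N, or if a joint passes its speed limit or range.

## Working session

There is one attempt and no reset: what is moved stays moved. The work goes in short steps, Python scripts to look and compute and a tool call to move; the robot and the scene stay as the last step left them, time stands still between calls to the robot, and variables do not carry over. Pictures are saved under pics/ and viewed, and the job is handed in when it is done.

Besides the shell and the picture viewer there is one more tool, called after "Call:" in YAML: its name, and indented under it one key for each argument. step_arm: Moves the arm, as the interface text tells. Its arguments: {"type":"object","properties":{"increments":{"type":"array","items":{"type":"array","items":{"type":"number"}}},"force":{"type":"number"}},"required":["increments"]}

```bash
ls; mkdir -p pics; cat > h.py <<'E'
import numpy as np, cv2
from station import bot
def snap(cam,name):
    d=bot.read_camera(cam); cv2.imwrite('pics/'+name,cv2.cvtColor(np.asarray(d['color']),cv2.COLOR_RGB2BGR)); return d
E
python3 - <<'E'
from h import *
for c in ['scene','top','wrist']:
    d=snap(c,c+'0.png'); np.set_printoptions(precision=4,suppress=True); print(c,d['intrinsics'],d['extrinsics'],[k for k in d])
print(bot.get_obs())
E
```

```text
pics
scene [[417.321    0.     308.5673]
 [  0.     417.321  192.6141]
 [  0.       0.       1.    ]] [[-0.624  -0.4747  0.6207  1.402 ]
 [ 0.7814 -0.3803  0.4947  0.6975]
 [ 0.0012  0.7938  0.6082  0.8772]
 [ 0.      0.      0.      1.    ]] ['color', 'intrinsics', 'extrinsics']
top [[467.5529   0.     315.8832]
 [  0.     467.5529 197.7317]
 [  0.       0.       1.    ]] [[ 0.0119  0.9961 -0.088   0.5058]
 [-0.9999  0.0114 -0.0063  0.0357]
 [-0.0052  0.0881  0.9961  1.3726]
 [ 0.      0.      0.      1.    ]] ['color', 'intrinsics', 'extrinsics']
wrist [[309.7069   0.     317.5493]
 [  0.     309.7069 204.3581]
 [  0.       0.       1.    ]] [[ 0.4272 -0.8706 -0.2442  0.2266]
 [ 0.9042  0.4106  0.1179  0.6388]
 [-0.0024 -0.2711  0.9625  0.3725]
 [ 0.      0.      0.      1.    ]] ['color', 'intrinsics', 'extrinsics']
{'t': 0.15, 'q': array([-1.2371,  0.4776,  0.0224,  1.5562, -0.0115,  1.1093, -0.0831]), 'joint_vel': array([-0.0001, -0.0035,  0.0017, -0.0037, -0.0003,  0.0012,  0.0012]), 'joint_torque': array([  0.0029, -59.6926,   1.6102, -28.149 ,   0.0126,   0.0065,
        -0.    ]), 'eef_pos': array([0.2884, 0.6098, 0.2306]), 'tool_rot': array([-0.0001,  0.2191,  0.9757, -0.0007]), 'contact_force': array([ 0.2261, -0.1313, -0.2781]), 'torque': array([-0.0525, -0.012 ,  0.0512]), 'gripper_width': 1.0000448216860007}
```

View pics/scene0.png

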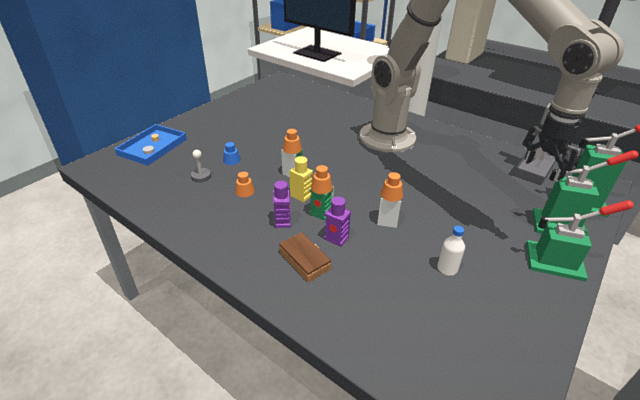

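View pics/top0.png

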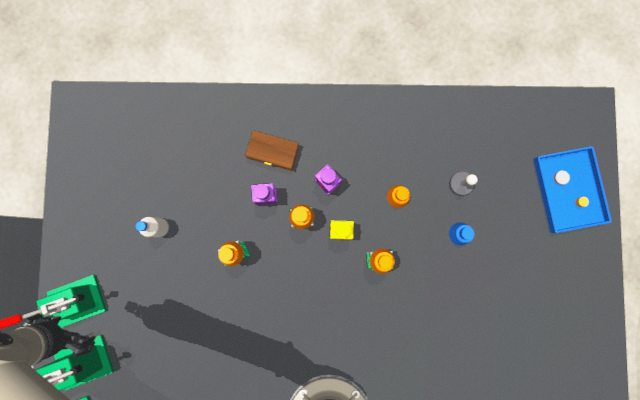

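View pics/wrist0.png

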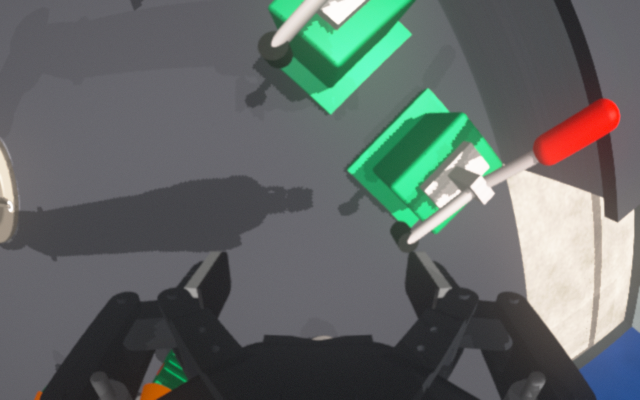

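```bash
cat >> h.py <<'E'
def ray(d,u,v):
    K=d['intrinsics'];E=d['extrinsics']
    r=np.array([(u-K[0,2])/K[0,0],-(v-K[1,2])/K[1,1],-1.0]); return E[:3,3],E[:3,:3]@r
def atz(d,u,v,z):
    o,r=ray(d,u,v); return o+r*(z-o[2])/r[2]
def proj(d,P):
    K=d['intrinsics'];E=d['extrinsics']; p=E[:3,:3].T@(np.asarray(P)-E[:3,3]); return np.array([K[0,2]+K[0,0]*p[0]/-p[2],K[1,2]-K[1,1]*p[1]/-p[2]])
def tri(d1,p1,d2,p2):
    A=[];b=[]
    for d,p in((d1,p1),(d2,p2)):
        o,r=ray(d,*p); r=r/np.linalg.norm(r); M=np.eye(3)-np.outer(r,r); A.append(M); b.append(M@o)
    return np.linalg.lstsq(np.vstack(A),np.hstack(b),rcond=None)[0]
def crop(d,box,k,name):
    im=cv2.cvtColor(np.asarray(d['color']),cv2.COLOR_RGB2BGR); u0,v0,u1,v1=box
    cv2.imwrite('pics/'+name,cv2.resize(im[v0:v1,u0:u1],None,fx=k,fy=k,interpolation=cv2.INTER_CUBIC))
E
python3 - <<'E'
from h import *
np.set_printoptions(precision=3,suppress=True)
s=bot.read_camera('scene');t=bot.read_camera('top')
crop(s,(210,110,420,290),3.8,'s1.png'); crop(t,(120,120,500,290),2.1,'t1.png')
for th in ['housing_a_mid','cap_a_mid','base_cap_mid','ref_ball','gauge_case','cleaner']:
    for n,c in (('scene',s),('top',t)):
        r=bot.place_of(th,n)
        for q in r:
            u,v=q['location'][0]*640,q['location'][1]*400
            print(th,n,round(q['conf'],2),round(u,1),round(v,1),[atz(c,u,v,z)[:2] for z in ({'housing_a_mid':[.0525],'cap_a_mid':[.142,.035],'base_cap_mid':[.035]}.get(th,[0]))])
E
```

```text
housing_a_mid scene 0.92 389.5 207.0 [array([0.46 , 0.269])]
housing_a_mid scene 0.58 394.6 183.9 [array([0.343, 0.221])]
cap_a_mid scene 0.92 391.9 186.3 [array([0.474, 0.273]), array([0.339, 0.211])]
cap_a_mid top 0.97 228.8 253.5 [array([0.465, 0.27 ]), array([0.462, 0.29 ])]
base_cap_mid scene 0.82 233.7 154.9 [array([ 0.536, -0.352])]
base_cap_mid top 0.94 464.3 234.3 [array([ 0.524, -0.38 ])]
ref_ball scene 0.9 200.1 175.8 [array([ 0.675, -0.387])]
ref_ball top 0.82 459.8 182.8 [array([ 0.676, -0.38 ])]
ref_ball top 0.2 229.0 251.5 [array([0.467, 0.296])]
ref_ball top 0.16 466.6 237.5 [array([ 0.515, -0.397])]
gauge_case top 0.81 271.4 152.5 [array([0.761, 0.178])]
cleaner scene 0.73 324.4 202.1 [array([0.514, 0.058])]
cleaner scene 0.7 445.3 270.1 [array([0.546, 0.502])]
cleaner top 0.79 157.8 228.1 [array([0.532, 0.507])]
```

View pics/s1.png

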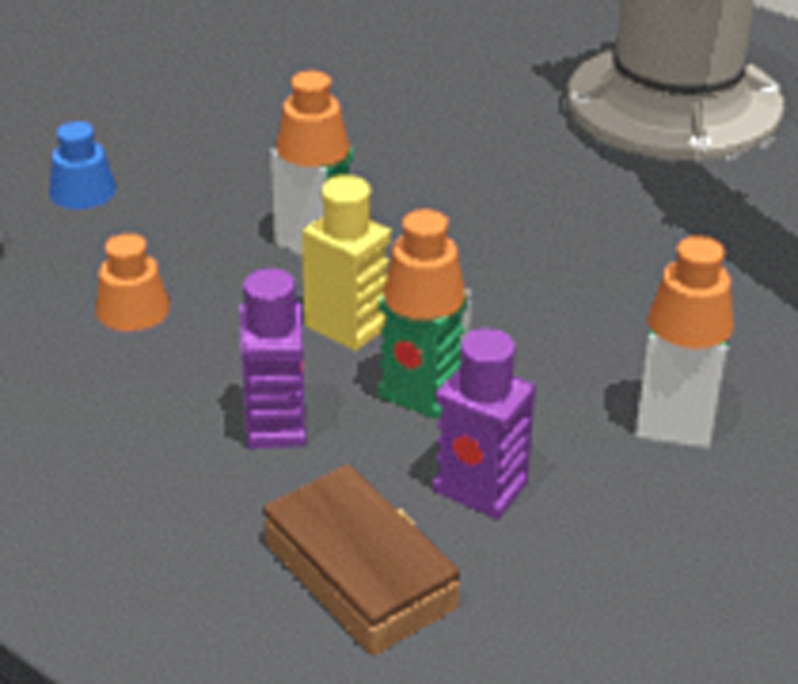

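View pics/t1.png

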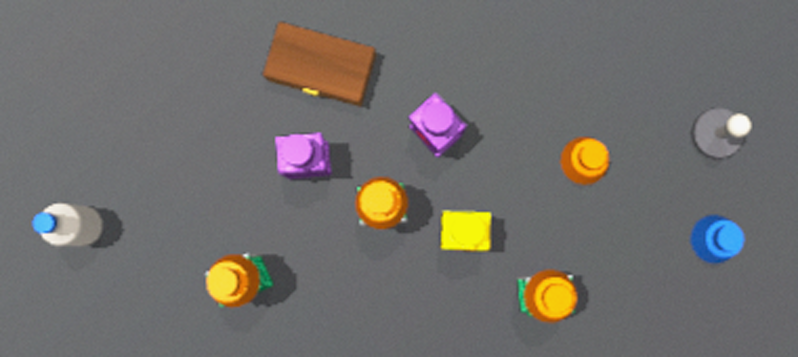

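The green housings meant are at scene (390,205), (320,203) and (291,160). All three wear caps, and a fourth orange cap stands loose at (244,184). The purple pair at (282,208) and (339,225) and the yellow one at (302,182) are look-alikes. The foot of the stack is the blue cap at (231,153). Next I fit the cap silhouettes in both views.

```bash
cat >> h.py <<'E'
from scipy.optimize import minimize
th=np.linspace(0,2*np.pi,40)
def capmask(d,x,y,z):
    m=np.zeros((1600,2560),np.uint8)
    def ring(r,h): return np.array([proj(d,(x+r*np.cos(t),y+r*np.sin(t),z+h)) for t in th])
    for (r0,h0,r1,h1) in ((.034,-.035,.025,.009),(.017,.009,.017,.035)):
        p=np.vstack([ring(r0,h0),ring(r1,h1)])*4+1.5
        cv2.fillConvexPoly(m,cv2.convexHull(p.astype(np.float32)).astype(np.int32),255)
    return cv2.resize(m,(640,400),interpolation=cv2.INTER_AREA)/255.
def colmask(d,c):
    h=cv2.cvtColor(np.asarray(d['color']),cv2.COLOR_RGB2HSV)
    lo,hi=dict(orange=((6,140,70),(24,255,255)),blue=((104,130,60),(122,255,255)))[c]
    return cv2.inRange(h,lo,hi)/255.
def fitcap(ds,c,x,y,z):
    ms=[colmask(d,c) for d in ds]
    def cost(p):
        e=0
        for d,m in zip(ds,ms):
            r=capmask(d,p[0],p[1],z); a=proj(d,(p[0],p[1],z)).astype(int)
            w=slice(max(a[1]-40,0),a[1]+40),slice(max(a[0]-40,0),a[0]+40)
            e+=np.abs(r[w]-m[w]).sum()/max(r.sum(),1)
        return e
    r=minimize(cost,[x,y],method='Nelder-Mead',options=dict(initial_simplex=[[x,y],[x+.008,y],[x,y+.008]],xatol=2e-4,fatol=1e-3))
    return r.x,r.fun
E
cat > caps.py <<'E'
from h import *
import sys
np.set_printoptions(precision=4,suppress=True)
s=bot.read_camera('scene');t=bot.read_camera('top')
for n,c,u,v,z in (('A','orange',228.8,253.5,.142),('B','orange',302,217,.142),('C','orange',383,262,.142),('D','orange',400,196,.035),('base','blue',462,234.3,.035)):
    x,y=atz(t,u,v,z)[:2]
    for nm,ds in (('both',[s,t]),('scene',[s]),('top',[t])): print(n,nm,*fitcap(ds,c,x,y,z))
E
python3 caps.py
```

```text
A both [0.4648 0.2709] 0.456494078291824
A scene [0.4643 0.2714] 0.06422405374790047
A top [0.4648 0.2706] 0.392652960993316
B both [0.5669 0.0823] 1.8844212778601288
B scene [0.5707 0.0842] 1.4661786454933778
B top [0.5667 0.0827] 0.3728630640494252
C both [ 0.4508 -0.1353] 1.184260686661952
C scene [ 0.4483 -0.1371] 0.9639459080868488
C top [ 0.4498 -0.1356] 0.16081501356831418
D both [ 0.6357 -0.1982] 0.1193880966459826
D scene [ 0.6369 -0.197 ] 0.05977203806336923
D top [ 0.6346 -0.1979] 0.03769930927635401
base both [ 0.5276 -0.379 ] 0.4207268351263366
base scene [ 0.529  -0.3775] 0.07389400804357787
base top [ 0.5272 -0.3791] 0.32912529186872963
```

Call:
step_arm:
  increments:
    - [0,-0.02,0.04,0,0,-6,-1]
    - [0.02,-0.05,0.06,0,0,-12,-1]
    - [0.035,-0.085,0.06,0,0,-18,-1]
    - [0.05,-0.12,0.06,0,0,-24,-1]
    - [0.065,-0.155,0.06,0,0,-30,-1]
    - [0.08,-0.19,0.06,0,0,-36,-1]
    - [0.095,-0.225,0.06,0,0,-42,-1]
    - [0.11,-0.26,0.06,0,0,-48,-1]
    - [0.125,-0.295,0.06,0,0,-54,-1]
    - [0.14,-0.33,0.06,0,0,-60,-1]

```text
t: 1.78
eef_pos: [0.429, 0.2784, 0.2916]
tool_rot: [-0.0, 0.679, 0.734, 0.0]
contact_force: [0.8, 0.2, -0.0]
gripper_width: 1.003
```

Call:
step_arm:
  increments:
    - [0.02,-0.035,0,0,0,-3,-1]
    - [0.04,-0.07,0,0,0,-6,-1]
    - [0.06,-0.105,0,0,0,-9,-1]
    - [0.08,-0.14,0,0,0,-12,-1]
    - [0.1,-0.175,0,0,0,-15,-1]
    - [0.12,-0.21,0,0,0,-18,-1]
    - [0.14,-0.25,0,0,0,-21,-1]
    - [0.16,-0.29,0,0,0,-24,-1]
    - [0.18,-0.33,0,0,0,-27,-1]
    - [0.19,-0.36,0,0,0,-30,-1]

```text
t: 2.62
eef_pos: [0.6198, -0.0812, 0.2915]
tool_rot: [0.0, 0.845, 0.534, 0.0]
contact_force: [0.5, 1.1, 0.5]
gripper_width: 1.002
```

Call:
step_arm:
  increments:
    - [0.006,-0.04,0,0,0,0,-0.4]
    - [0.012,-0.08,0,0,0,0,-0.4]
    - [0.016,-0.118,-0.02,0,0,0,-0.4]
    - [0.016,-0.118,-0.06,0,0,0,-0.4]
    - [0.016,-0.118,-0.1,0,0,0,-0.4]
    - [0.016,-0.118,-0.14,0,0,0,-0.4]
    - [0.016,-0.118,-0.17,0,0,0,-0.4]
    - [0.016,-0.118,-0.19,0,0,0,-0.4]
    - [0.016,-0.118,-0.19,0,0,0,-0.4]
    - [0.016,-0.118,-0.19,0,0,0,-0.4]

```text
t: 3.45
eef_pos: [0.6342, -0.1976, 0.1008]
tool_rot: [-0.001, 0.845, 0.535, -0.001]
contact_force: [0.3, -1.1, 1.3]
gripper_width: 0.706
```

```bash
python3 - <<'E'
from h import *
w=snap('wrist','w1.png'); s=snap('scene','s2.png'); o=bot.get_obs(); print(o['eef_pos'],o['gripper_width'])
E
```

```text
[ 0.63586611 -0.19836098  0.10323841] 0.6943164923567252
```

View pics/w1.png

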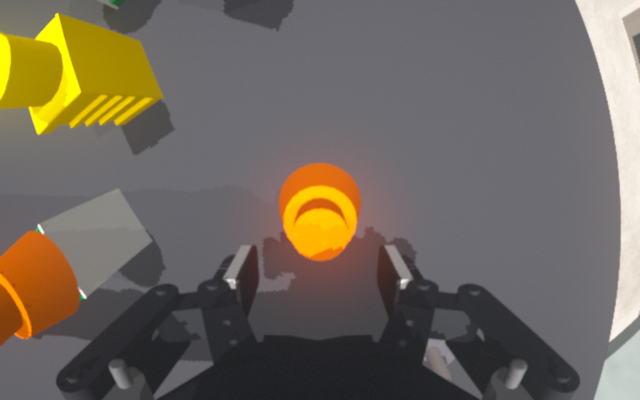

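View pics/s2.png

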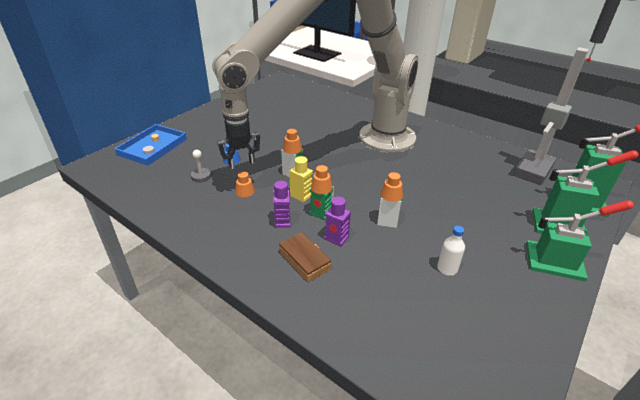

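```bash
cat >> h.py <<'E'
def projf(d,P):
    K=d['intrinsics'];E=d['extrinsics']; p=E[:3,:3].T@(np.asarray(P)-E[:3,3]); v=np.array([p[0],-p[1],-p[2]])
    t=np.arctan2(np.hypot(v[0],v[1]),v[2]); r=K[0,0]*t; n=np.hypot(v[0],v[1]); return np.array([K[0,2]+r*v[0]/n,K[1,2]+r*v[1]/n])
def rayf(d,u,v):
    K=d['intrinsics'];E=d['extrinsics']; a=np.array([u-K[0,2],v-K[1,2]]); r=np.linalg.norm(a); t=r/K[0,0]; a=a/r
    return E[:3,3],E[:3,:3]@np.array([a[0]*np.sin(t),-a[1]*np.sin(t),-np.cos(t)])
def atzf(d,u,v,z):
    o,r=rayf(d,u,v); return o+r*(z-o[2])/r[2]
E
python3 - <<'E'
from h import *
w=bot.read_camera('wrist'); s=bot.read_camera('scene')
print(projf(w,(.6357,-.1982,.07)),projf(w,(.6357,-.1982,.044)),proj(s,bot.get_obs()['eef_pos']),proj(s,(.6357,-.1982,.07)), bot.get_obs()['eef_pos'])
E
```

```text
[316.34328697 234.00584285] [316.3597416 220.2963404] [241.579474   165.51018445] [242.6247006  173.76716211] [ 0.63599528 -0.19831148  0.10358051]
```

```bash
python3 - <<'E'
from h import *
w=bot.read_camera('wrist'); crop(w,(240,140,400,290),4,'w1c.png')
h=cv2.cvtColor(w['color'],cv2.COLOR_RGB2HSV); m=cv2.inRange(h,(15,200,245),(30,255,255)); 
print(np.round(atzf(w,321,233,.07),4), np.round(atzf(w,320,222,.044),4),bot.get_obs()['eef_pos'], w['extrinsics'][:3,:3].round(3))
E
```

```text
[ 0.6386 -0.1988  0.07  ] [ 0.6376 -0.2004  0.044 ] [ 0.63584591 -0.19818525  0.10335152] [[ 0.904  0.412  0.112]
 [-0.427  0.87   0.246]
 [ 0.004 -0.271  0.963]]
```

View pics/w1c.png

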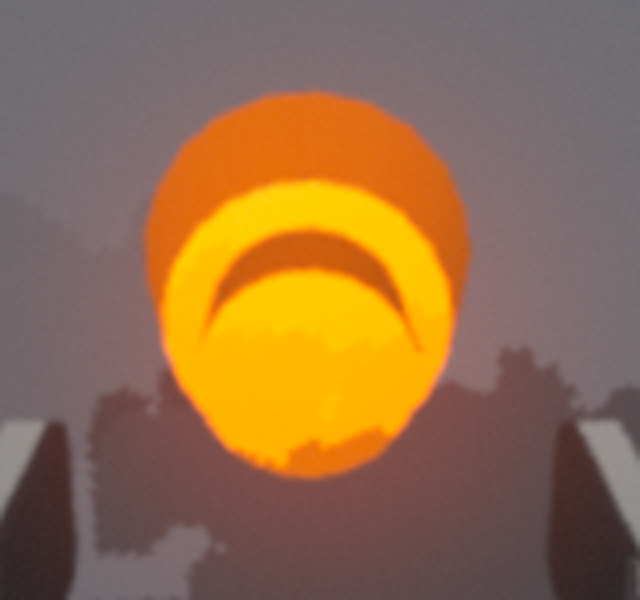

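Call:
step_arm:
  increments:
    - [0.001,0,-0.015,0,0,0,-0.4]
    - [0.001,0,-0.03,0,0,0,-0.4]
    - [0.001,0,-0.045,0,0,0,-0.4]
    - [0.001,0,-0.058,0,0,0,-0.4]
    - [0.001,0,-0.058,0,0,0,-0.4]
    - [0.001,0,-0.058,0,0,0,1]
    - [0.001,0,-0.058,0,0,0,1]
    - [0.001,0,-0.058,0,0,0,1]
    - [0.001,0,-0.058,0,0,0,1]
    - [0.001,0,-0.058,0,0,0,1]
  force: 25

```text
t: 4.53
eef_pos: [0.636, -0.1979, 0.0439]
tool_rot: [0.0, 0.845, 0.535, 0.0]
contact_force: [0.2, 0.1, -0.6]
gripper_width: 0.388
```

Call:
step_arm:
  increments:
    - [0,0,0,0,0,0,1]
    - [0,0,0,0,0,0,1]
    - [0,0,0.005,0,0,0,1]
    - [0,0,0.02,0,0,0,1]
    - [0,0,0.04,0,0,0,1]
    - [0,0,0.06,0,0,0,1]
    - [0,0,0.08,0,0,0,1]
    - [0,0,0.09,0,0,0,1]
    - [0,0,0.09,0,0,0,1]

```text
t: 5.28
eef_pos: [0.6373, -0.1987, 0.137]
tool_rot: [0.002, 0.845, 0.535, 0.002]
contact_force: [-0.4, -0.4, -0.7]
gripper_width: 0.388
```

```bash
python3 - <<'E'
from h import *
np.set_printoptions(precision=4,suppress=True)
w=snap('wrist','w2.png'); s=snap('scene','s3.png');t=bot.read_camera('top'); o=bot.get_obs(); print(o['eef_pos'],o['gripper_width'])
for ds in ([s],[t],[s,t]): print(fitcap(ds,'blue',.5276,-.379,.035))
crop(s,(180,100,380,250),4,'s3c.png')
E
```

```text
[ 0.6351 -0.1974  0.1326] 0.3862713378507742
(array([ 0.5306, -0.38  ]), np.float64(0.56554335768657))
(array([ 0.5271, -0.3789]), np.float64(0.32614683984751436))
(array([ 0.5273, -0.3789]), np.float64(0.9133516457521791))
```

View pics/w2.png

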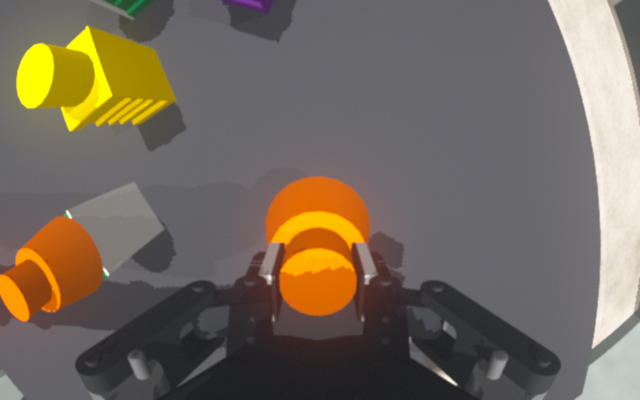

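View pics/s3c.png

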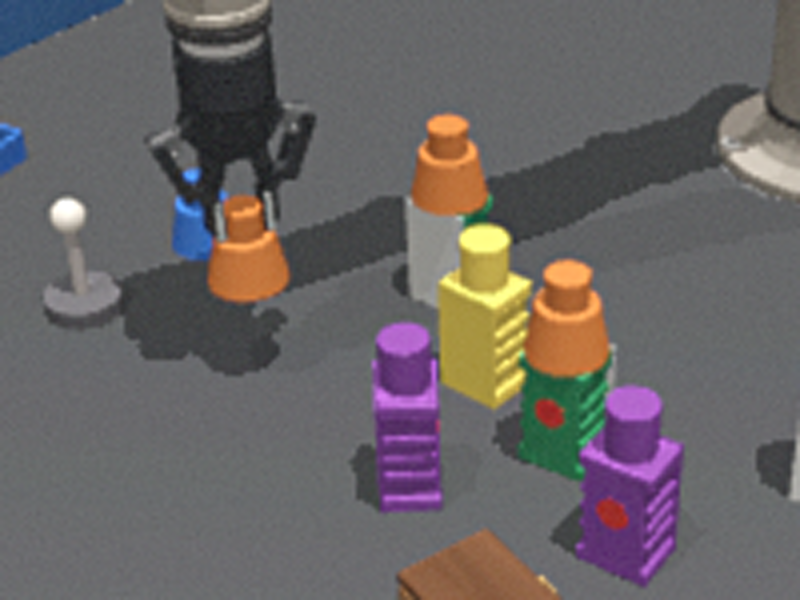

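Call:
step_arm:
  increments:
    - [-0.01,-0.018,0.015,0,0,0,1]
    - [-0.025,-0.04,0.025,0,0,0,1]
    - [-0.04,-0.066,0.025,0,0,0,1]
    - [-0.055,-0.092,0.025,0,0,0,1]
    - [-0.07,-0.118,0.025,0,0,0,1]
    - [-0.085,-0.144,0.025,0,0,0,1]
    - [-0.1,-0.166,0.02,0,0,0,1]
    - [-0.109,-0.181,0.015,0,0,0,1]
    - [-0.109,-0.181,0.005,0,0,0,1]
    - [-0.109,-0.181,0.005,0,0,0,1]

```text
t: 6.27
eef_pos: [0.5241, -0.379, 0.1357]
tool_rot: [-0.002, 0.846, 0.534, -0.001]
contact_force: [-0.2, 1.9, -0.3]
gripper_width: 0.394
```

```bash
python3 - <<'E'
from h import *
np.set_printoptions(precision=4,suppress=True)
w=snap('wrist','w3.png'); s=bot.read_camera('scene');t=bot.read_camera('top'); o=bot.get_obs(); print(o['eef_pos'],o['gripper_width'])
z=o['eef_pos'][2]-.009
print(fitcap([s],'orange',o['eef_pos'][0],o['eef_pos'][1],z), fitcap([s],'blue',.5276,-.379,.035))
crop(s,(180,100,300,200),5,'s4c.png'); crop(t,(400,180,520,280),5,'t4c.png')
E
```

```text
[ 0.5274 -0.3772  0.1377] 0.3895598117922337
(array([ 0.528 , -0.3738]), np.float64(0.1261158078685118)) (array([ 0.5288, -0.3776]), np.float64(0.11135029104943382))
```

View pics/s4c.png

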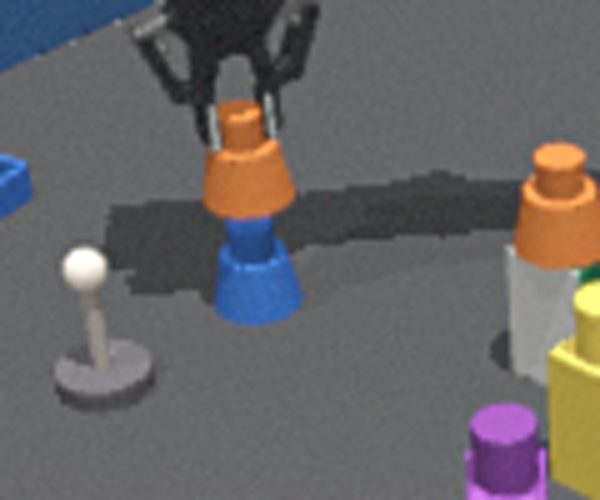

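View pics/w3.png

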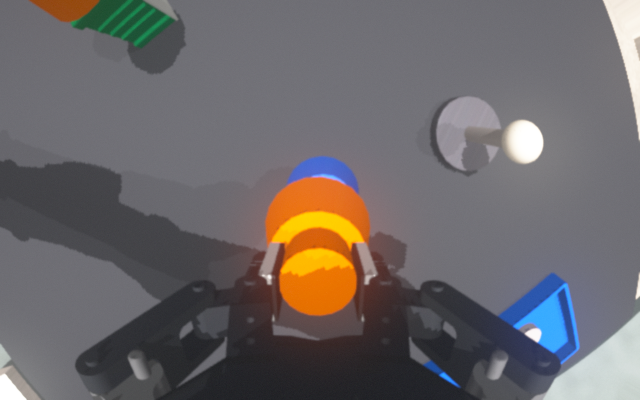

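```bash
python3 - <<'E'
from h import *
np.set_printoptions(precision=4,suppress=True)
s=bot.read_camera('scene');o=bot.get_obs();t=bot.read_camera('top');  print(o['eef_pos'],o['gripper_width'],bot.get_obs()['eef_pos'])
z=o['eef_pos'][2]-.009
for z in (z,z+.003): print(fitcap([s],'orange',o['eef_pos'][0],o['eef_pos'][1],z), fitcap([s],'blue',.5276,-.379,.035))
E
```

```text
[ 0.5277 -0.3773  0.1381] 0.3888761534722102 [ 0.5277 -0.3775  0.1384]
(array([ 0.5297, -0.3746]), np.float64(0.13528120648556796)) (array([ 0.5301, -0.3773]), np.float64(0.10993091428066232))
(array([ 0.5328, -0.3695]), np.float64(0.14062718745625089)) (array([ 0.5301, -0.3773]), np.float64(0.10993091428066232))
```

Call:
step_arm:
  increments:
    - [0,-0.002,0,0,0,0,1]
    - [0,-0.0025,-0.012,0,0,0,1]
    - [0,-0.0025,-0.024,0,0,0,1]
    - [0,-0.0025,-0.036,0,0,0,1]
    - [0,-0.0025,-0.046,0,0,0,1]
    - [0,-0.0025,-0.053,0,0,0,1]
    - [0,-0.0025,-0.057,0,0,0,1]
    - [0,-0.0025,-0.06,0,0,0,1]
    - [0,-0.0025,-0.06,0,0,0,1]

```text
t: 7.27
eef_pos: [0.5264, -0.3812, 0.0777]
tool_rot: [-0.0, 0.845, 0.535, -0.0]
contact_force: [0.8, -0.4, -0.7]
gripper_width: 0.383
```

```bash
python3 - <<'E'
from h import *
np.set_printoptions(precision=4,suppress=True)
s=bot.read_camera('scene');o=bot.get_obs();print(o['eef_pos'],o['contact_force'])
crop(s,(180,100,300,200),5,'s5c.png')
E
```

```text
[ 0.5266 -0.3814  0.0782] [ 0.1617 -0.6058 -1.2077]
```

View pics/s5c.png

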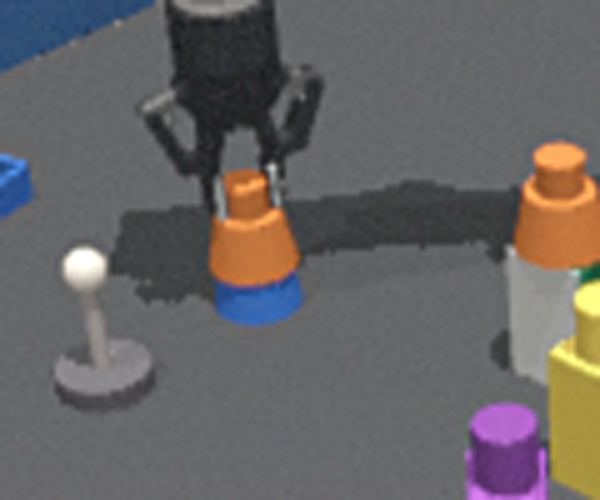

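Call:
step_arm:
  increments:
    - [0,0,-0.002,0,0,0,1]
    - [0,0,-0.004,0,0,0,1]
    - [0,0,-0.004,0,0,0,1]
    - [0,0,-0.003,0,0,0,-0.3]
    - [0,0,-0.002,0,0,0,-0.3]
    - [0,0,0,0,0,0,-0.3]
    - [0,0,0.02,0,0,0,-0.3]
    - [0,0,0.05,0,0,0,-0.3]
    - [0,0,0.09,0,0,0,-0.3]
    - [0,0,0.13,0,0,0,-0.3]

```text
t: 8.15
eef_pos: [0.5258, -0.381, 0.2094]
tool_rot: [-0.001, 0.845, 0.535, -0.001]
contact_force: [1.5, -1.1, -0.1]
gripper_width: 0.652
```

```bash
cat > chk.py <<'E'
from h import *
import sys
np.set_printoptions(precision=4,suppress=True)
s=bot.read_camera('scene');o=bot.get_obs();t=bot.read_camera('top');print(o['t'],o['eef_pos'],o['contact_force'],o['gripper_width'])
n=sys.argv[1]
crop(s,(180,70,420,250),3.3,n+'s.png'); crop(t,(200,170,500,290),2.6,n+'t.png')
E
python3 chk.py k1
```

```text
8.2 [ 0.5292 -0.3846  0.2187] [ 2.0691 -2.7826  5.4387] 0.6468368061523532
```

View pics/k1s.png

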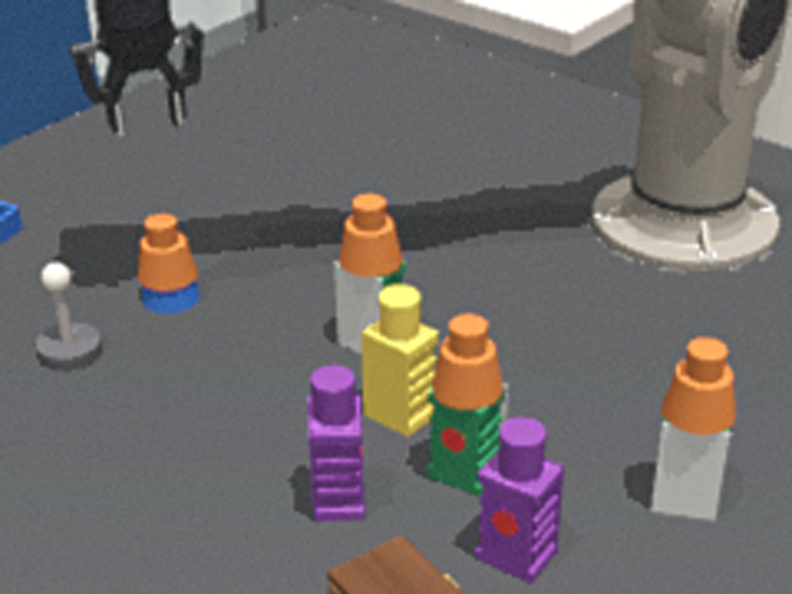

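View pics/k1t.png

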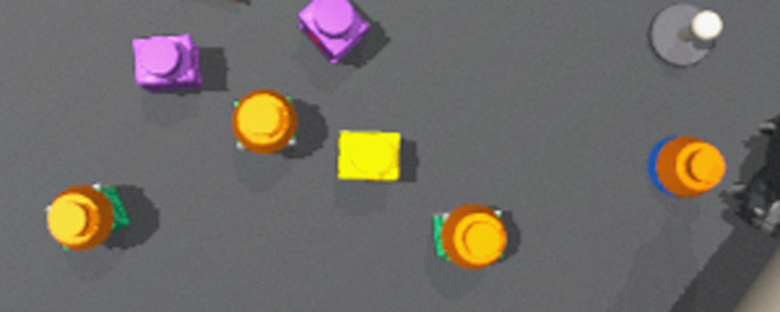

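Call:
step_arm:
  increments:
    - [-0.008,0.025,0.03,0,0,0,-0.4]
    - [-0.018,0.055,0.03,0,0,0,-0.4]
    - [-0.028,0.09,0.03,0,0,0,-0.4]
    - [-0.038,0.125,0.03,0,0,0,-0.4]
    - [-0.05,0.16,0.03,0,0,0,-0.4]
    - [-0.06,0.195,0.03,0,0,0,-0.4]
    - [-0.07,0.225,0.025,0,0,0,-0.4]
    - [-0.0765,0.245,0.015,0,0,0,-0.4]
    - [-0.0765,0.245,0.005,0,0,0,-0.4]
    - [-0.0765,0.245,0.005,0,0,0,-0.4]

```text
t: 9.08
eef_pos: [0.4489, -0.135, 0.2119]
tool_rot: [-0.001, 0.844, 0.536, -0.001]
contact_force: [0.5, -0.9, -0.1]
gripper_width: 0.698
```

```bash
cat > wk.py <<'E'
from h import *
import sys
np.set_printoptions(precision=4,suppress=True)
x,y,zt=map(float,sys.argv[2:5])
bot.read_camera('wrist')
w=bot.read_camera('wrist');o=bot.get_obs();print(o['t'],o['eef_pos'],o['gripper_width'])
print('pred knob top px',projf(w,(x,y,zt)),'shoulder',projf(w,(x,y,zt-.026)))
crop(w,(220,120,420,300),4,sys.argv[1]+'w.png')
E
python3 wk.py k2 .4508 -.1353 .177
```

```text
9.1833 [ 0.4502 -0.1373  0.2134] 0.6987904192670633
pred knob top px [317.8884 230.2164] shoulder [317.872  217.0238]
```

View pics/k2w.png

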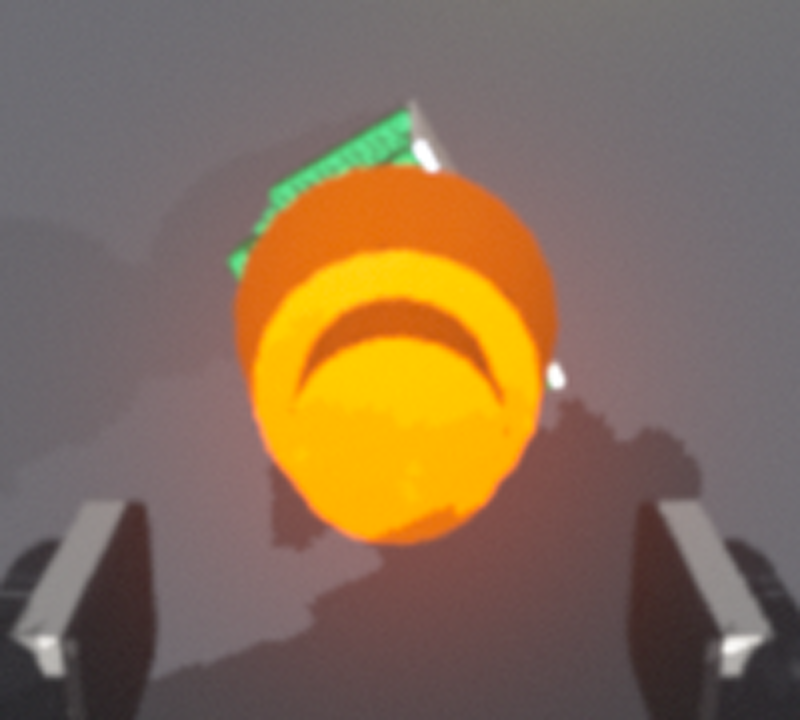

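Call:
step_arm:
  increments:
    - [0.001,0.001,-0.015,0,0,0,-0.4]
    - [0.001,0.001,-0.03,0,0,0,-0.4]
    - [0.001,0.001,-0.045,0,0,0,-0.4]
    - [0.001,0.001,-0.056,0,0,0,-0.4]
    - [0.001,0.001,-0.062,0,0,0,-0.4]
    - [0.001,0.001,-0.062,0,0,0,-0.4]
    - [0.001,0.001,-0.062,0,0,0,1]
    - [0.001,0.001,-0.062,0,0,0,1]
    - [0.001,0.001,-0.062,0,0,0,1]
    - [0.001,0.001,-0.062,0,0,0,1]
  force: 25

```text
t: 10.02
eef_pos: [0.4517, -0.1358, 0.1522]
tool_rot: [0.001, 0.845, 0.535, 0.001]
contact_force: [-1.2, -0.8, 5.0]
gripper_width: 0.389
```

Call:
step_arm:
  increments:
    - [0,0,0,0,0,0,1]
    - [0,0,0,0,0,0,1]
    - [0,0,0.004,0,0,0,1]
    - [0,0,0.012,0,0,0,1]
    - [0,0,0.024,0,0,0,1]
    - [0,0,0.036,0,0,0,1]
    - [0,0,0.05,0,0,0,1]
    - [0,0,0.064,0,0,0,1]
    - [0,0,0.08,0,0,0,1]
    - [0,0,0.09,0,0,0,1]

```text
t: 10.85
eef_pos: [0.4516, -0.1354, 0.2432]
tool_rot: [0.0, 0.845, 0.535, 0.001]
contact_force: [0.8, 0.4, -0.2]
gripper_width: 0.385
```

```bash
python3 chk.py k3; python3 - <<'E'
from h import *
t=bot.read_camera('top');s=bot.read_camera('scene')
np.set_printoptions(precision=4,suppress=True)
for ds in ([s],[t],[s,t]): print(fitcap(ds,'orange',.5276,-.379,.065))
E
```

```text
10.9 [ 0.4525 -0.1356  0.2444] [ 0.5479 -0.2223  1.9965] 0.388283086349398
(array([ 0.5287, -0.3789]), np.float64(0.07312770952635306))
(array([ 0.5257, -0.3819]), np.float64(0.048500459084593446))
(array([ 0.5265, -0.3813]), np.float64(0.14048718442046035))
```

View pics/k3s.png

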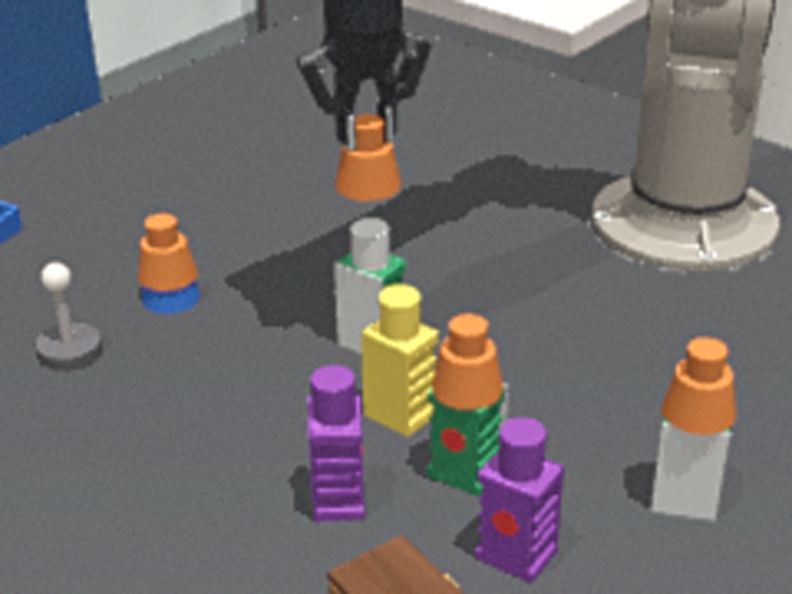

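Call:
step_arm:
  increments:
    - [0.006,-0.02,0,0,0,0,1]
    - [0.015,-0.05,0,0,0,0,1]
    - [0.025,-0.082,0,0,0,0,1]
    - [0.035,-0.114,0,0,0,0,1]
    - [0.045,-0.146,0,0,0,0,1]
    - [0.055,-0.178,-0.01,0,0,0,1]
    - [0.065,-0.21,-0.03,0,0,0,1]
    - [0.071,-0.232,-0.05,0,0,0,1]
    - [0.075,-0.245,-0.07,0,0,0,1]
    - [0.075,-0.245,-0.08,0,0,0,1]

```text
t: 11.88
eef_pos: [0.524, -0.3827, 0.1572]
tool_rot: [-0.001, 0.846, 0.533, -0.002]
contact_force: [-0.2, 0.2, 0.0]
gripper_width: 0.388
```

Call:
step_arm:
  increments:
    - [0,0,0,0,0,0,1]
    - [0,0,0,0,0,0,1]

```text
t: 12.05
eef_pos: [0.5255, -0.379, 0.1602]
tool_rot: [-0.001, 0.845, 0.535, -0.001]
contact_force: [0.6, -0.1, -0.5]
gripper_width: 0.388
```

```bash
cat > al.py <<'E'
from h import *
import sys
np.set_printoptions(precision=4,suppress=True)
n=sys.argv[1]; x,y=map(float,sys.argv[2:4])
s=bot.read_camera('scene');o=bot.get_obs();print(o['t'],o['eef_pos'],o['gripper_width'],'want',x,y)
crop(s,(180,60,300,200),4.2,n+'s.png')
# compare: shift of top orange blob edges with predicted masks
p=o['eef_pos']; print('pred held', proj(s,(p[0],p[1],p[2]+.026)), 'pred stack rim',proj(s,(x,y,0)))
m=colmask(s,'orange'); 
def edges(row,u0,u1):
    r=np.where(m[row,u0:u1]>0)[0]; return (u0+r.min(),u0+r.max()) if len(r) else None
for r in range(100,190,4): print(r,edges(r,205,262),end=' ')
E
python3 al.py k4 .527 -.3805
```

```text
12.1 [ 0.5262 -0.3792  0.1614] 0.3855317198013612 want 0.527 -0.3805
pred held [226.054  115.1458] pred stack rim [231.46   159.1688]
100 None 104 None 108 None 112 None 116 (np.int64(223), np.int64(231)) 120 (np.int64(224), np.int64(231)) 124 (np.int64(223), np.int64(234)) 128 (np.int64(220), np.int64(235)) 132 (np.int64(220), np.int64(237)) 136 (np.int64(221), np.int64(234)) 140 (np.int64(225), np.int64(233)) 144 (np.int64(223), np.int64(236)) 148 (np.int64(222), np.int64(238)) 152 (np.int64(222), np.int64(239)) 156 (np.int64(224), np.int64(235)) 160 None 164 None 168 None 172 None 176 None 180 None 184 None 188 None
```

View pics/k4s.png

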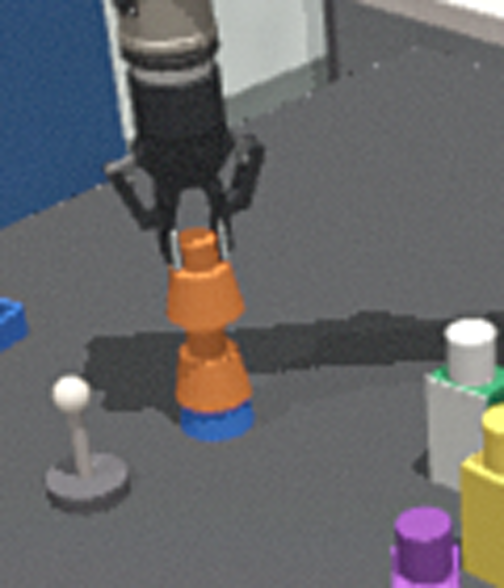

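Call:
step_arm:
  increments:
    - [0,-0.001,-0.012,0,0,0,1]
    - [0,-0.001,-0.024,0,0,0,1]
    - [0,-0.001,-0.036,0,0,0,1]
    - [0,-0.001,-0.045,0,0,0,1]
    - [0,-0.001,-0.051,0,0,0,1]
    - [0,-0.001,-0.055,0,0,0,1]
    - [0,-0.001,-0.057,0,0,0,1]
    - [0,-0.001,-0.057,0,0,0,1]

```text
t: 12.77
eef_pos: [0.5262, -0.3816, 0.1052]
tool_rot: [0.0, 0.845, 0.535, 0.0]
contact_force: [-1.6, 2.8, 5.0]
gripper_width: 0.389
```

```bash
python3 al.py k5 .527 -.3805 | head -2; python3 -c "
from station import bot; print(bot.get_obs()['contact_force'])"
```

```text
12.8167 [ 0.5263 -0.3815  0.1052] 0.388234051105908 want 0.527 -0.3805
pred held [227.4416 128.8638] pred stack rim [231.46   159.1688]
[-1.50336612  1.78884891  6.1069806 ]
```

View pics/k5s.png

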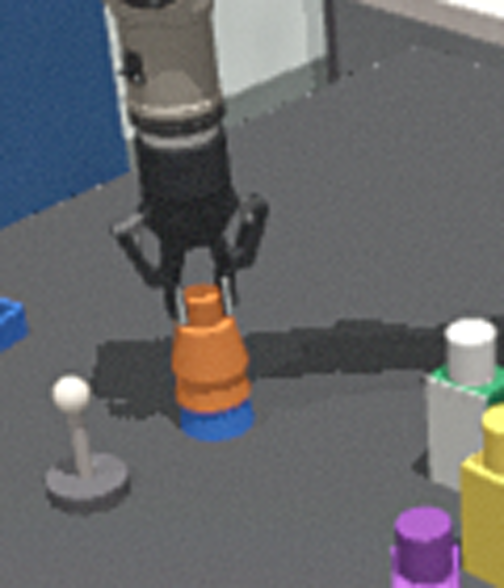

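Call:
step_arm:
  increments:
    - [0,0,0.0005,0,0,0,1]
    - [0,0,0.001,0,0,0,-0.3]
    - [0,0,0.002,0,0,0,-0.3]
    - [0,0,0.004,0,0,0,-0.3]
    - [0,0,0.02,0,0,0,-0.3]
    - [0,0,0.05,0,0,0,-0.3]
    - [0,0,0.08,0,0,0,-0.3]
    - [0,0,0.11,0,0,0,-0.3]
    - [0,0,0.135,0,0,0,-0.3]
    - [0,0,0.135,0,0,0,-0.3]

```text
t: 13.65
eef_pos: [0.5281, -0.3838, 0.2453]
tool_rot: [0.004, 0.845, 0.535, 0.002]
contact_force: [0.5, -1.0, 0.8]
gripper_width: 0.651
```

```bash
python3 al.py k6 .527 -.3805 | head -1; python3 - <<'E'
from h import *
t=bot.read_camera('top');s=bot.read_camera('scene')
np.set_printoptions(precision=4,suppress=True)
print(fitcap([s,t],'orange',.567,.0825,.142),fitcap([t],'orange',.567,.0825,.142))
for ds in ([s],[t],[s,t]): print(fitcap(ds,'orange',.5276,-.379,.095))
E
```

```text
13.7 [ 0.5274 -0.3827  0.2426] 0.6523135687781884 want 0.527 -0.3805
(array([0.5675, 0.0826]), np.float64(1.3284207904566832)) (array([0.5667, 0.0827]), np.float64(0.37438759058963483))
(array([ 0.5547, -0.3453]), np.float64(0.31639605515393676))
(array([ 0.5258, -0.378 ]), np.float64(0.12015121883613854))
(array([ 0.5271, -0.3788]), np.float64(0.559728684794778))
```

View pics/k6s.png

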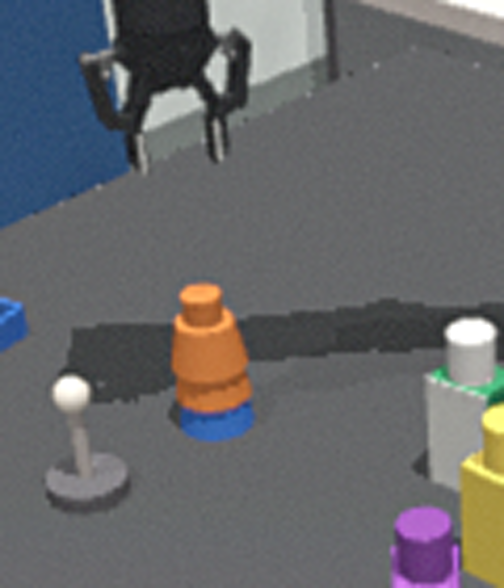

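Call:
step_arm:
  increments:
    - [0.002,0.025,0,0,0,0,-0.4]
    - [0.005,0.06,0,0,0,0,-0.4]
    - [0.008,0.095,0,0,0,0,-0.4]
    - [0.011,0.13,0,0,0,0,-0.4]
    - [0.014,0.165,0,0,0,0,-0.4]
    - [0.017,0.2,0,0,0,0,-0.4]
    - [0.02,0.235,0,0,0,0,-0.4]
    - [0.023,0.27,0,0,0,0,-0.4]
    - [0.026,0.305,0,0,0,0,-0.4]
    - [0.03,0.34,0,0,0,0,-0.4]

```text
t: 14.63
eef_pos: [0.5549, -0.0394, 0.2379]
tool_rot: [-0.001, 0.845, 0.535, -0.001]
contact_force: [0.7, -0.5, -0.3]
gripper_width: 0.704
```

Call:
step_arm:
  increments:
    - [0.003,0.035,0,0,0,0,-0.4]
    - [0.006,0.07,0,0,0,0,-0.4]
    - [0.009,0.1,0,0,0,0,-0.4]
    - [0.01,0.124,-0.01,0,0,0,-0.4]
    - [0.01,0.124,-0.025,0,0,0,-0.4]
    - [0.01,0.124,-0.025,0,0,0,-0.4]
    - [0.01,0.124,-0.025,0,0,0,-0.4]

```text
t: 15.22
eef_pos: [0.5648, 0.0821, 0.2127]
tool_rot: [-0.0, 0.845, 0.535, -0.002]
contact_force: [-0.1, -0.6, 1.3]
gripper_width: 0.7
```

```bash
python3 wk.py k7 .567 .0827 .177
```

```text
15.3167 [0.5661 0.0812 0.2144] 0.7016552378767297
pred knob top px [318.1703 229.3101] shoulder [318.1225 216.2194]
```

View pics/k7w.png

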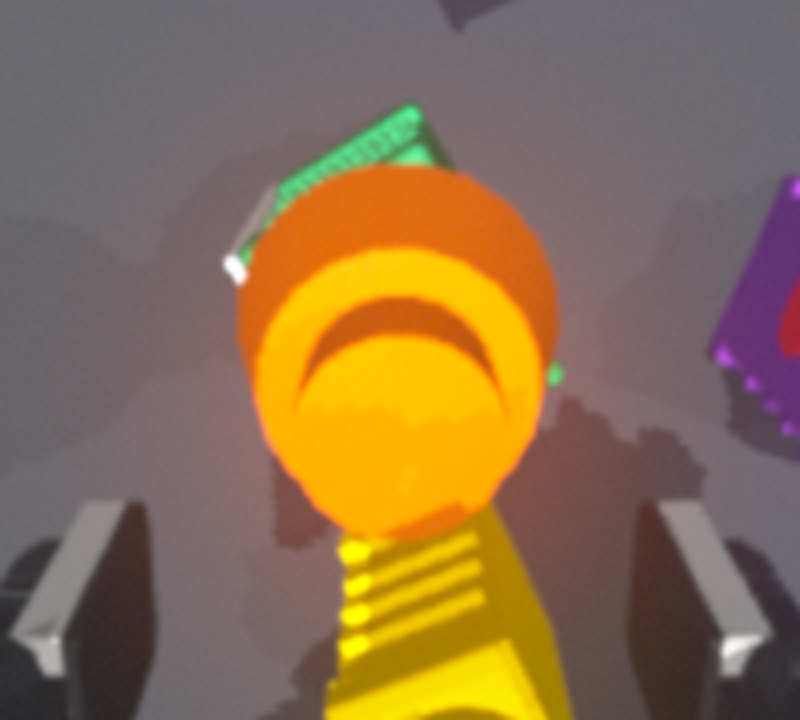

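Call:
step_arm:
  increments:
    - [0.001,0.001,-0.015,0,0,0,-0.4]
    - [0.001,0.001,-0.03,0,0,0,-0.4]
    - [0.001,0.001,-0.045,0,0,0,-0.4]
    - [0.001,0.001,-0.056,0,0,0,-0.4]
    - [0.001,0.001,-0.062,0,0,0,-0.4]
    - [0.001,0.001,-0.062,0,0,0,-0.4]
    - [0.001,0.001,-0.062,0,0,0,1]
    - [0.001,0.001,-0.062,0,0,0,1]
    - [0.001,0.001,-0.062,0,0,0,1]
    - [0.001,0.001,-0.062,0,0,0,1]
  force: 25

```text
t: 16.15
eef_pos: [0.5679, 0.0836, 0.1533]
tool_rot: [0.0, 0.845, 0.535, 0.001]
contact_force: [-0.3, -0.5, 3.6]
gripper_width: 0.388
```

Call:
step_arm:
  increments:
    - [0,0,0,0,0,0,1]
    - [0,0,0,0,0,0,1]
    - [0,0,0.004,0,0,0,1]
    - [0,0,0.012,0,0,0,1]
    - [0,0,0.024,0,0,0,1]
    - [0,0,0.036,0,0,0,1]
    - [0,0,0.05,0,0,0,1]
    - [0,0,0.066,0,0,0,1]
    - [0,0,0.084,0,0,0,1]
    - [0,0,0.094,0,0,0,1]

```text
t: 16.98
eef_pos: [0.5681, 0.0837, 0.2494]
tool_rot: [0.0, 0.845, 0.535, 0.002]
contact_force: [0.9, -0.2, -0.5]
gripper_width: 0.389
```

```bash
python3 chk.py k8; python3 - <<'E'
from h import *
t=bot.read_camera('top');s=bot.read_camera('scene')
np.set_printoptions(precision=4,suppress=True)
print(fitcap([t],'orange',.527,-.379,.095))
E
```

```text
17.0333 [0.5689 0.0838 0.2505] [1.2006 0.2698 0.8301] 0.38620805613278936
(array([ 0.5252, -0.3787]), np.float64(0.12383064236712633))
```

View pics/k8s.png

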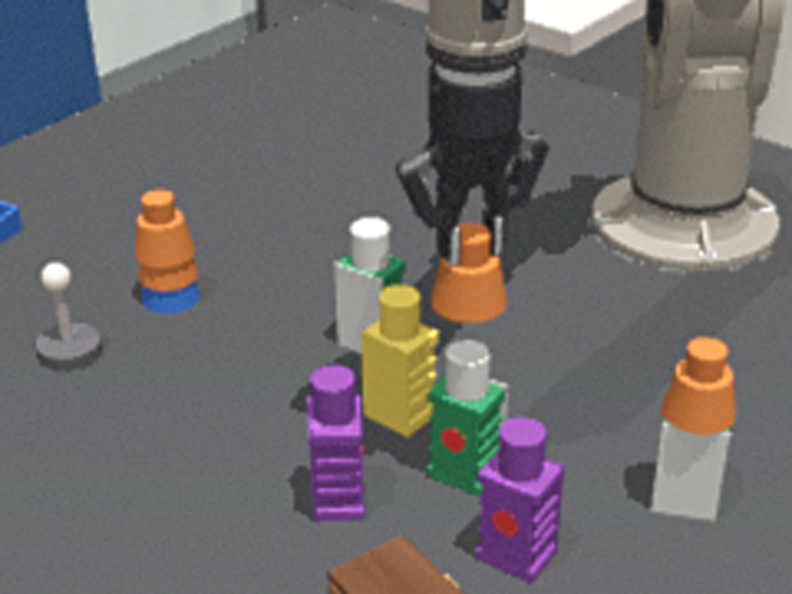

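View pics/k8t.png

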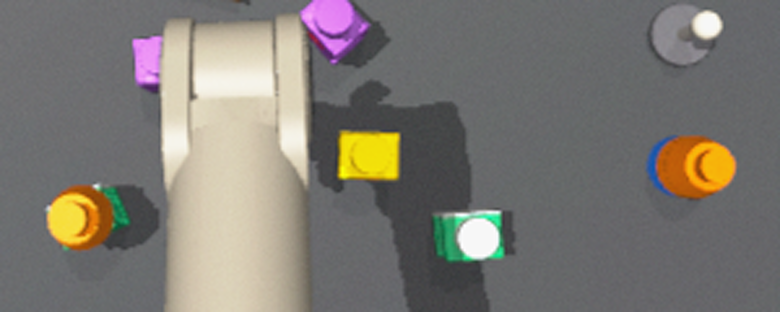

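```bash
cat > knob.py <<'E'
from h import *
import sys
# knob top disc center in both views by fitting ring template: bright top in top view
np.set_printoptions(precision=4,suppress=True)
z=float(sys.argv[1]); n=int(sys.argv[2])
t=bot.read_camera('top');s=bot.read_camera('scene')
def stackmask(d,x,y,k):
    m=np.zeros((400,640))
    for i in range(1,k+1): m=np.maximum(m,capmask(d,x,y,.035+.03*i))
    return m
def cost(p,ds):
    e=0
    for d in ds:
        r=stackmask(d,p[0],p[1],n);m=colmask(d,'orange'); a=proj(d,(p[0],p[1],.05)).astype(int)
        w=slice(a[1]-50,a[1]+40),slice(a[0]-40,a[0]+40); e+=np.abs(r[w]-m[w]).sum()/r.sum()
    return e
x0=[.5265,-.380]
if len(sys.argv)>3: x0=[float(sys.argv[3]),float(sys.argv[4])]
for nm,ds in (('s',[s]),('t',[t]),('st',[s,t])):
    r=minimize(cost,x0,args=(ds,),method='Nelder-Mead',options=dict(initial_simplex=[x0,[x0[0]+.006,x0[1]],[x0[0],x0[1]+.006]],xatol=2e-4,fatol=1e-3)); print(nm,r.x,r.fun)
E
python3 knob.py .13 2
```

```text
s [ 0.5285 -0.3797] 0.05806034520931304
t [ 0.5258 -0.3819] 0.038553873697916664
st [ 0.5259 -0.382 ] 0.11238986751930809
```

Call:
step_arm:
  increments:
    - [-0.002,-0.02,0,0,0,0,1]
    - [-0.005,-0.05,0,0,0,0,1]
    - [-0.008,-0.085,0,0,0,0,1]
    - [-0.011,-0.12,0,0,0,0,1]
    - [-0.014,-0.155,0,0,0,0,1]
    - [-0.017,-0.19,0,0,0,0,1]
    - [-0.02,-0.225,0,0,0,0,1]
    - [-0.023,-0.26,0,0,0,0,1]
    - [-0.026,-0.295,0,0,0,0,1]
    - [-0.029,-0.33,0,0,0,0,1]

```text
t: 18.12
eef_pos: [0.5372, -0.2477, 0.2453]
tool_rot: [-0.001, 0.845, 0.535, -0.001]
contact_force: [0.8, 1.0, -1.1]
gripper_width: 0.392
```

Call:
step_arm:
  increments:
    - [-0.003,-0.035,0,0,0,0,1]
    - [-0.006,-0.065,0,0,0,0,1]
    - [-0.009,-0.095,-0.005,0,0,0,1]
    - [-0.011,-0.12,-0.015,0,0,0,1]
    - [-0.0125,-0.135,-0.03,0,0,0,1]
    - [-0.0125,-0.135,-0.045,0,0,0,1]
    - [-0.0125,-0.135,-0.055,0,0,0,1]
    - [-0.0125,-0.135,-0.055,0,0,0,1]
    - [-0.0125,-0.135,-0.055,0,0,0,1]

```text
t: 18.87
eef_pos: [0.5255, -0.3801, 0.1903]
tool_rot: [-0.001, 0.845, 0.535, -0.0]
contact_force: [-0.3, 0.1, -0.6]
gripper_width: 0.392
```

```bash
python3 al.py k9 .527 -.381
```

```text
18.9167 [ 0.5261 -0.3805  0.1913] 0.38906374447502046 want 0.527 -0.381
pred held [224.8277 107.3665] pred stack rim [231.3706 159.1247]
100 None 104 None 108 (np.int64(222), np.int64(229)) 112 (np.int64(222), np.int64(230)) 116 (np.int64(219), np.int64(233)) 120 (np.int64(219), np.int64(234)) 124 (np.int64(219), np.int64(235)) 128 (np.int64(219), np.int64(234)) 132 (np.int64(224), np.int64(231)) 136 (np.int64(222), np.int64(235)) 140 (np.int64(221), np.int64(237)) 144 (np.int64(221), np.int64(238)) 148 (np.int64(221), np.int64(237)) 152 (np.int64(222), np.int64(239)) 156 (np.int64(224), np.int64(235)) 160 None 164 None 168 None 172 None 176 None 180 None 184 None 188 None
```

View pics/k9s.png

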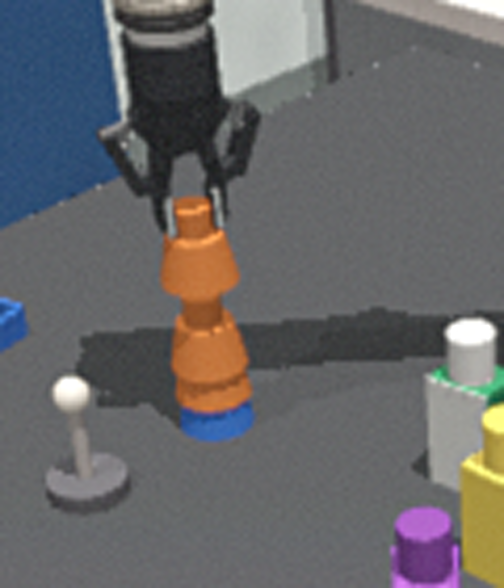

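Call:
step_arm:
  increments:
    - [0,0,-0.012,0,0,0,1]
    - [0,0,-0.024,0,0,0,1]
    - [0,0,-0.035,0,0,0,1]
    - [0,0,-0.044,0,0,0,1]
    - [0,0,-0.05,0,0,0,1]
    - [0,0,-0.053,0,0,0,1]
    - [0,0,-0.055,0,0,0,1]
    - [0,0,-0.055,0,0,0,1]

```text
t: 19.58
eef_pos: [0.5258, -0.3817, 0.1366]
tool_rot: [0.0, 0.845, 0.535, 0.0]
contact_force: [0.1, 0.2, -0.2]
gripper_width: 0.39
```

```bash
python3 al.py k10 .527 -.3805 | head -2; python3 -c "
from station import bot; print(bot.get_obs()['contact_force'])"
```

```text
19.6333 [ 0.5258 -0.3817  0.1366] 0.3847062938409622 want 0.527 -0.3805
pred held [226.4944 121.11  ] pred stack rim [231.46   159.1688]
[-1.40250294 -0.78027965 -0.27119342]
```

View pics/k10s.png

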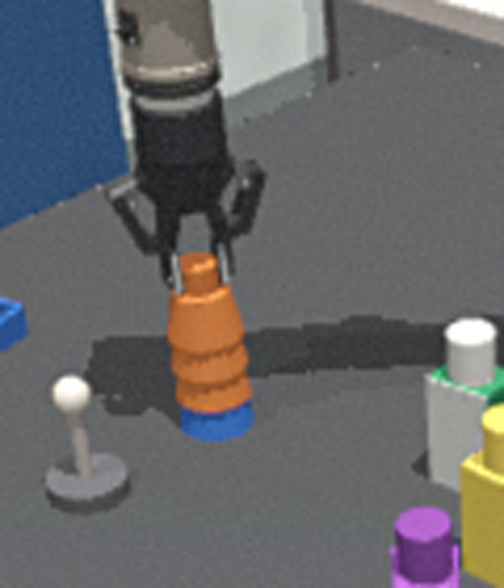

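Seated to within about a millimetre. I lower a touch and release.

Call:
step_arm:
  increments:
    - [0,0,-0.001,0,0,0,1]
    - [0,0,-0.001,0,0,0,1]
    - [0,0,0,0,0,0,-0.3]
    - [0,0,0.002,0,0,0,-0.3]
    - [0,0,0.004,0,0,0,-0.3]
    - [0,0,0.02,0,0,0,-0.3]
    - [0,0,0.045,0,0,0,-0.3]
    - [0,0,0.075,0,0,0,-0.3]
    - [0,0,0.11,0,0,0,-0.3]
    - [0,0,0.11,0,0,0,-0.3]

```text
t: 20.47
eef_pos: [0.5279, -0.3842, 0.2536]
tool_rot: [0.005, 0.845, 0.535, 0.002]
contact_force: [0.7, -0.8, 1.8]
gripper_width: 0.654
```

```bash
python3 al.py k11 .527 -.3805 | head -1; python3 - <<'E'
from h import *
t=bot.read_camera('top');s=bot.read_camera('scene')
np.set_printoptions(precision=4,suppress=True)
for ds in ([s],[t],[s,t]):print(fitcap(ds,'orange',.4648,.2709,.142))
E
python3 knob.py .16 3
```

```text
20.5167 [ 0.5271 -0.3832  0.2506] 0.6517004790855031 want 0.527 -0.3805
(array([0.4658, 0.2706]), np.float64(0.07547685412909219))
(array([0.4648, 0.2709]), np.float64(0.3766094255942789))
(array([0.4648, 0.2708]), np.float64(0.4537887017642072))
s [ 0.5279 -0.3801] 0.04346161210032548
t [ 0.5246 -0.3824] 0.03957157994215183
st [ 0.5253 -0.3826] 0.10536017393502858
```

View pics/k11s.png

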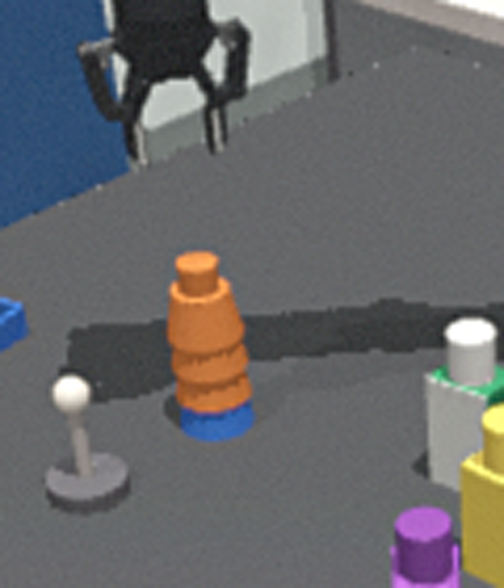

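Call:
step_arm:
  increments:
    - [-0.002,0.025,0,0,0,0,-0.4]
    - [-0.006,0.06,0,0,0,0,-0.4]
    - [-0.009,0.095,0,0,0,0,-0.4]
    - [-0.012,0.13,0,0,0,0,-0.4]
    - [-0.015,0.165,0,0,0,0,-0.4]
    - [-0.018,0.2,0,0,0,0,-0.4]
    - [-0.022,0.235,0,0,0,0,-0.4]
    - [-0.025,0.27,0,0,0,0,-0.4]
    - [-0.028,0.305,0,0,0,0,-0.4]
    - [-0.032,0.34,0,0,0,0,-0.4]

```text
t: 21.55
eef_pos: [0.4925, -0.0395, 0.2453]
tool_rot: [-0.0, 0.845, 0.535, -0.001]
contact_force: [0.3, 0.5, -0.5]
gripper_width: 0.702
```

Call:
step_arm:
  increments:
    - [-0.003,0.035,0,0,0,0,-0.4]
    - [-0.006,0.07,0,0,0,0,-0.4]
    - [-0.01,0.105,0,0,0,0,-0.4]
    - [-0.013,0.14,0,0,0,0,-0.4]
    - [-0.016,0.175,0,0,0,0,-0.4]
    - [-0.02,0.21,0,0,0,0,-0.4]
    - [-0.024,0.245,0,0,0,0,-0.4]
    - [-0.028,0.28,0,0,0,0,-0.4]
    - [-0.029,0.312,-0.02,0,0,0,-0.4]
    - [-0.029,0.312,-0.03,0,0,0,-0.4]

```text
t: 22.38
eef_pos: [0.4619, 0.2782, 0.2139]
tool_rot: [-0.001, 0.842, 0.539, -0.0]
contact_force: [0.3, 0.0, -0.2]
gripper_width: 0.699
```

```bash
python3 wk.py k12 .465 .2708 .177
```

```text
22.4833 [0.4624 0.2709 0.2132] 0.7019581903896055
pred knob top px [324.2316 234.4854] shoulder [323.5629 220.6517]
```

View pics/k12w.png

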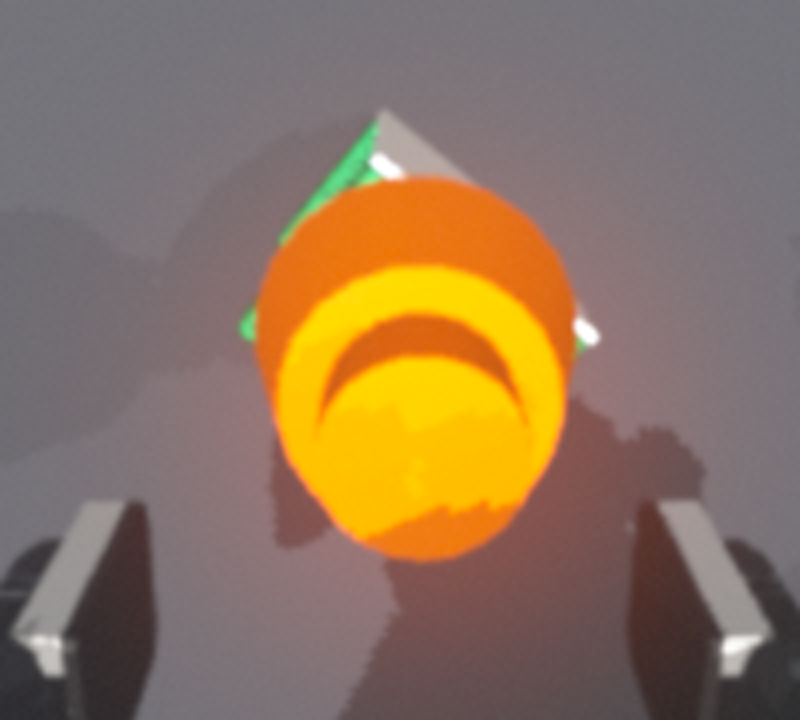

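```bash
python3 wk.py k13 .465 .2708 .177; python3 knob.py .16 3|tail -1
```

```text
22.5833 [0.4644 0.2691 0.2156] 0.6981076559420482
pred knob top px [318.2675 228.7685] shoulder [318.2163 215.6991]
st [ 0.5254 -0.3824] 0.11060724130901964
```

Call:
step_arm:
  increments:
    - [0.001,0.001,-0.015,0,0,0,-0.4]
    - [0.001,0.001,-0.03,0,0,0,-0.4]
    - [0.001,0.001,-0.045,0,0,0,-0.4]
    - [0.001,0.001,-0.056,0,0,0,-0.4]
    - [0.001,0.001,-0.063,0,0,0,-0.4]
    - [0.001,0.001,-0.063,0,0,0,-0.4]
    - [0.001,0.001,-0.063,0,0,0,1]
    - [0.001,0.001,-0.063,0,0,0,1]
    - [0.001,0.001,-0.063,0,0,0,1]
    - [0.001,0.001,-0.063,0,0,0,1]
  force: 25

```text
t: 23.52
eef_pos: [0.4663, 0.2721, 0.1543]
tool_rot: [-0.0, 0.845, 0.535, 0.001]
contact_force: [-0.7, 0.1, 3.9]
gripper_width: 0.389
```

Call:
step_arm:
  increments:
    - [0,0,0,0,0,0,1]
    - [0,0,0,0,0,0,1]
    - [0,0,0.004,0,0,0,1]
    - [0,0,0.012,0,0,0,1]
    - [0,0,0.024,0,0,0,1]
    - [0,0,0.036,0,0,0,1]
    - [0,0,0.05,0,0,0,1]
    - [0,0,0.066,0,0,0,1]
    - [0,0,0.084,0,0,0,1]
    - [0,0,0.104,0,0,0,1]

```text
t: 24.35
eef_pos: [0.4651, 0.2713, 0.2581]
tool_rot: [0.0, 0.845, 0.535, -0.001]
contact_force: [-0.2, 0.8, -0.6]
gripper_width: 0.387
```

```bash
python3 chk.py k14; python3 knob.py .16 3|tail -1
```

```text
24.4 [0.4672 0.2724 0.2623] [ 0.5569 -0.2569  2.4911] 0.38477836672819493
st [ 0.5254 -0.3825] 0.1112063475008214
```

View pics/k14s.png

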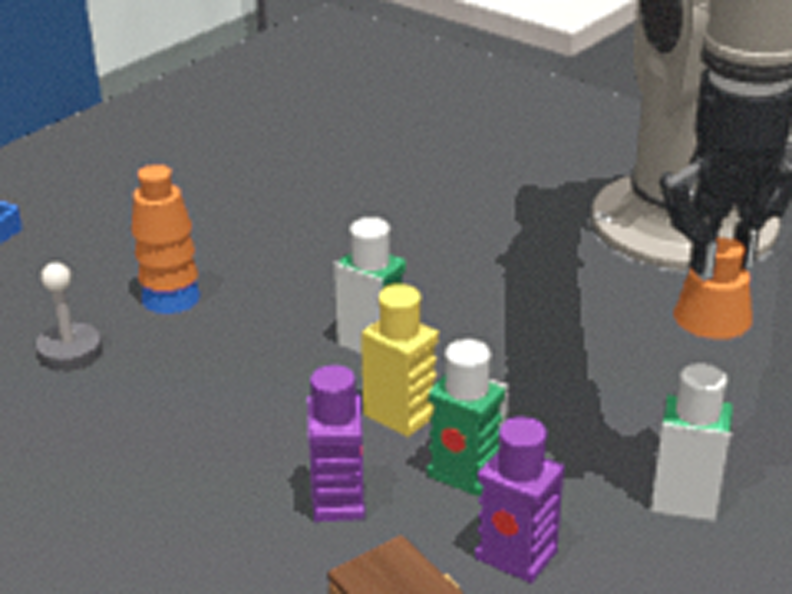

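View pics/k14t.png

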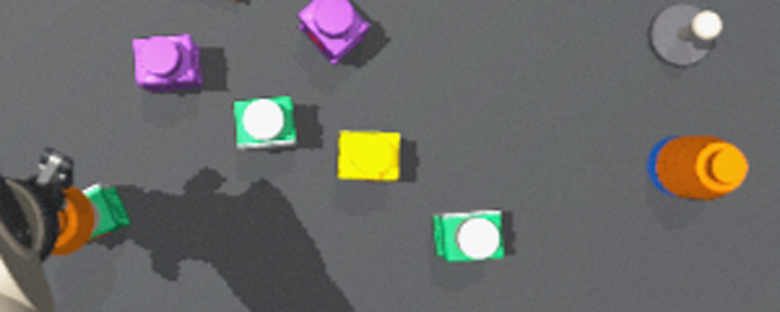

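Call:
step_arm:
  increments:
    - [0.002,-0.02,0,0,0,0,1]
    - [0.005,-0.05,0,0,0,0,1]
    - [0.008,-0.085,0,0,0,0,1]
    - [0.011,-0.12,0,0,0,0,1]
    - [0.014,-0.155,0,0,0,0,1]
    - [0.017,-0.19,0,0,0,0,1]
    - [0.02,-0.225,0,0,0,0,1]
    - [0.024,-0.26,0,0,0,0,1]
    - [0.027,-0.295,0,0,0,0,1]
    - [0.03,-0.33,0,0,0,0,1]

```text
t: 25.38
eef_pos: [0.4945, -0.0599, 0.2563]
tool_rot: [-0.0, 0.845, 0.535, -0.001]
contact_force: [1.2, 0.5, -0.4]
gripper_width: 0.388
```

Call:
step_arm:
  increments:
    - [0.003,-0.035,0,0,0,0,1]
    - [0.006,-0.07,0,0,0,0,1]
    - [0.01,-0.105,0,0,0,0,1]
    - [0.013,-0.14,0,0,0,0,1]
    - [0.016,-0.175,0,0,0,0,1]
    - [0.02,-0.21,0,0,0,0,1]
    - [0.023,-0.245,0,0,0,0,1]
    - [0.026,-0.28,0,0,0,0,1]
    - [0.029,-0.305,0,0,0,0,1]
    - [0.03,-0.3235,0,0,0,0,1]

```text
t: 26.22
eef_pos: [0.5243, -0.3844, 0.2557]
tool_rot: [-0.001, 0.846, 0.534, -0.001]
contact_force: [-0.5, -0.0, 0.3]
gripper_width: 0.388
```

Call:
step_arm:
  increments:
    - [0,0,-0.01,0,0,0,1]
    - [0,0,-0.022,0,0,0,1]
    - [0,0,-0.034,0,0,0,1]
    - [0,0,-0.034,0,0,0,1]
    - [0,0,-0.034,0,0,0,1]

```text
t: 26.63
eef_pos: [0.5254, -0.3797, 0.2216]
tool_rot: [-0.002, 0.844, 0.536, -0.0]
contact_force: [0.5, 0.1, -0.6]
gripper_width: 0.385
```

```bash
python3 al.py k15 .527 -.381
```

```text
26.6833 [ 0.5258 -0.3804  0.2227] 0.3827592217848366 want 0.527 -0.381
pred held [223.8207  99.1092] pred stack rim [231.3706 159.1247]
100 (np.int64(221), np.int64(228)) 104 (np.int64(221), np.int64(229)) 108 (np.int64(218), np.int64(232)) 112 (np.int64(218), np.int64(233)) 116 (np.int64(218), np.int64(234)) 120 (np.int64(218), np.int64(233)) 124 (np.int64(223), np.int64(230)) 128 (np.int64(221), np.int64(233)) 132 (np.int64(221), np.int64(235)) 136 (np.int64(220), np.int64(236)) 140 (np.int64(220), np.int64(237)) 144 (np.int64(221), np.int64(238)) 148 (np.int64(222), np.int64(237)) 152 (np.int64(222), np.int64(239)) 156 (np.int64(224), np.int64(235)) 160 None 164 None 168 None 172 None 176 None 180 None 184 None 188 None
```

View pics/k15s.png

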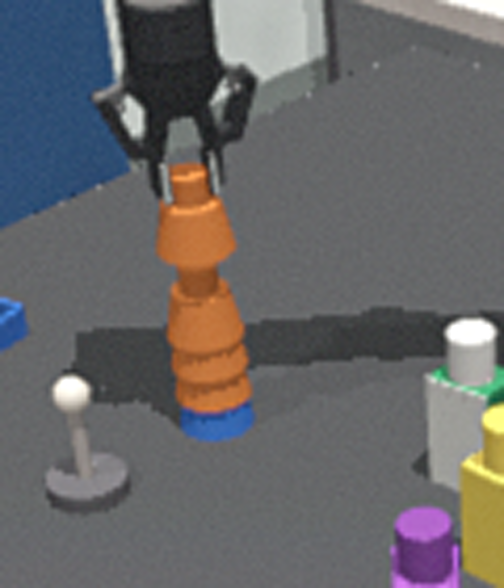

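Aligned. Lowering from about 0.2235 to 0.167.

Call:
step_arm:
  increments:
    - [0,0,-0.012,0,0,0,1]
    - [0,0,-0.024,0,0,0,1]
    - [0,0,-0.035,0,0,0,1]
    - [0,0,-0.044,0,0,0,1]
    - [0,0,-0.05,0,0,0,1]
    - [0,0,-0.054,0,0,0,1]
    - [0,0,-0.0565,0,0,0,1]
    - [0,0,-0.0565,0,0,0,1]

```text
t: 27.35
eef_pos: [0.5258, -0.3824, 0.1674]
tool_rot: [0.001, 0.845, 0.535, 0.0]
contact_force: [-1.2, 0.8, 1.3]
gripper_width: 0.387
```

```bash
python3 al.py k16 .527 -.3805 | head -2; python3 -c "
from station import bot; print(bot.get_obs()['contact_force'])"
```

```text
27.4 [ 0.5258 -0.3823  0.1673] 0.38862033771289944 want 0.527 -0.3805
pred held [225.3634 113.361 ] pred stack rim [231.46   159.1688]
[-0.9106623   0.20568123  0.90428227]
```

View pics/k16s.png

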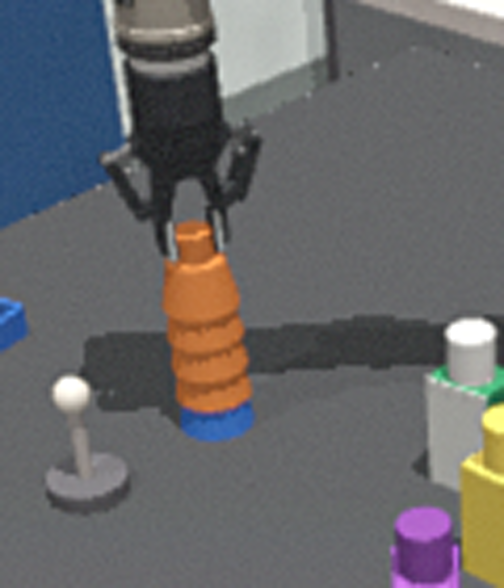

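Call:
step_arm:
  increments:
    - [0,0,0,0,0,0,1]
    - [0,0,0,0,0,0,-0.3]
    - [0,0,0.002,0,0,0,-0.3]
    - [0,0,0.004,0,0,0,-0.3]
    - [0,0,0.02,0,0,0,-0.3]
    - [0,0,0.045,0,0,0,-0.3]
    - [0,0,0.075,0,0,0,-0.3]
    - [0,0,0.1,0,0,0,-0.3]
    - [0,0,0.1,0,0,0,-0.3]
    - [0,0,0.1,0,0,0,-0.3]

```text
t: 28.23
eef_pos: [0.5263, -0.3825, 0.2686]
tool_rot: [0.002, 0.845, 0.535, 0.001]
contact_force: [-0.0, 0.2, -1.4]
gripper_width: 0.649
```

```bash
python3 al.py k17 .527 -.3805 | head -1; python3 knob.py .16 4; python3 - <<'E'
from h import *
t=bot.read_camera('top'); s=bot.read_camera('scene')
crop(t,(130,130,430,290),2.66,'k17t.png'); crop(s,(260,120,420,250),5,'k17ss.png')
E
```

```text
28.2833 [ 0.5257 -0.3817  0.2671] 0.6456829603323512 want 0.527 -0.3805
s [ 0.5276 -0.38  ] 0.04085119516752187
t [ 0.5246 -0.3826] 0.04313377241668515
st [ 0.5249 -0.383 ] 0.10455366996420976
```

View pics/k17s.png

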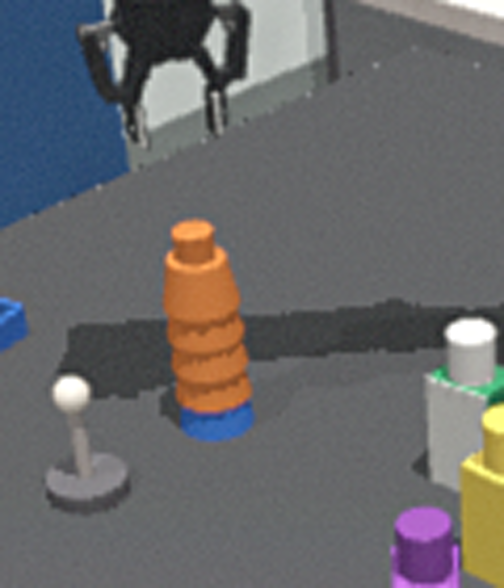

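View pics/k17t.png

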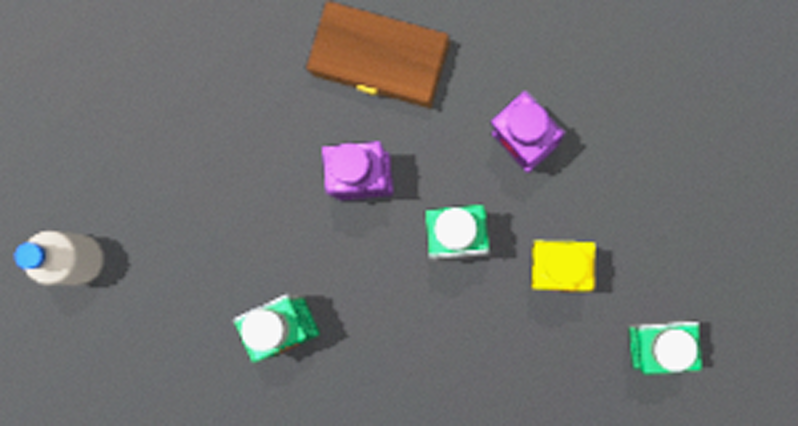

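View pics/k17ss.png

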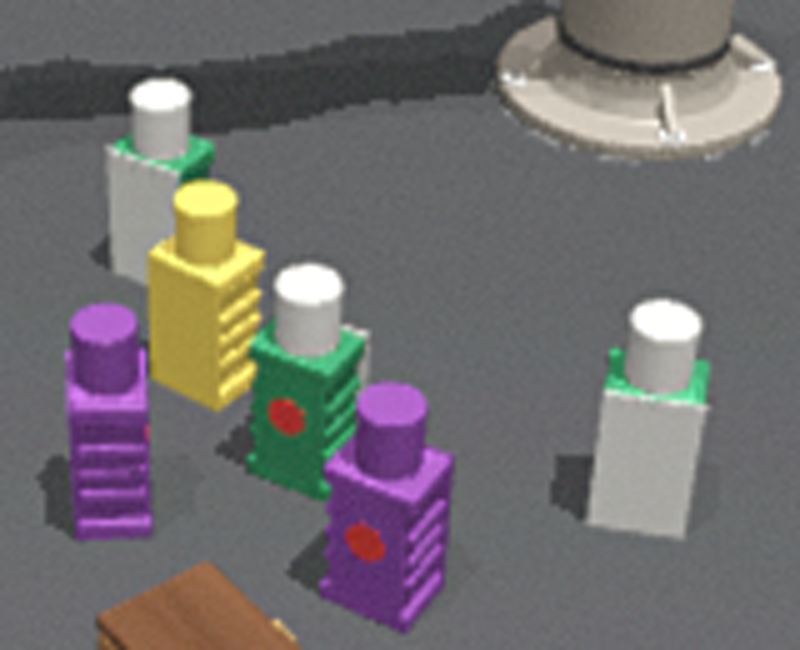

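```bash
python3 - <<'E'
from h import *
np.set_printoptions(precision=3,suppress=True)
t=bot.read_camera('top'); s=bot.read_camera('scene')
# fit green+white silhouettes with box model: top face corners quality via optimisation of edge agreement
def boxmask(d,x,y,a,k=4):
    m=np.zeros((1600,2560),np.uint8); ex=np.array([np.cos(a),np.sin(a)]);ey=np.array([-ex[1],ex[0]])
    P=[proj(d,(*(np.array([x,y])+sx*.024*ex+sy*.03*ey),z)) for sx in(-1,1) for sy in(-1,1) for z in(0,.105)]
    cv2.fillConvexPoly(m,cv2.convexHull((np.array(P)*4+1.5).astype(np.float32)).astype(np.int32),255)
    N=[proj(d,(x+.02*np.cos(q),y+.02*np.sin(q),z)) for q in th for z in(.105,.147)]
    cv2.fillConvexPoly(m,cv2.convexHull((np.array(N)*4+1.5).astype(np.float32)).astype(np.int32),255)
    return cv2.resize(m,(640,400),interpolation=cv2.INTER_AREA)/255.
def obj(d):
    im=np.asarray(d['color']); h=cv2.cvtColor(im,cv2.COLOR_RGB2HSV)
    g=cv2.inRange(h,(60,90,40),(90,255,255))|cv2.inRange(h,(0,0,140),(180,60,255)); return g/255.
mt=obj(t); ms=obj(s)
for n,x,y,a0,use in (('A',.465,.2708,0.4,'ts'),('B',.567,.0827,np.pi,'t'),('C',.4508,-.1353,0.,'t')):
    best=None
    def cost(p):
        e=0
        for d,m,c in((t,mt,'t'),(s,ms,'s')):
            if c not in use: continue
            r=boxmask(d,*p); u=proj(d,(p[0],p[1],.07)).astype(int); w=slice(u[1]-30,u[1]+30),slice(u[0]-26,u[0]+26)
            e+=np.abs(r[w]-m[w]).sum()/r.sum()
        return e
    for da in(-.3,0,.3):
        p0=np.array([x,y,a0+da]); r=minimize(cost,p0,method='Nelder-Mead',options=dict(initial_simplex=[p0,p0+[.004,0,0],p0+[0,.004,0],p0+[0,0,.15]],xatol=1e-4,fatol=1e-3))
        if best is None or r.fun<best.fun: best=r
    print(n,best.x,np.degrees(best.x[2]),best.fun)
for n,l in (('A',[(219.1,250.3),(239,241.7)]),('B',[(291.7,227),(313.5,225.5)]),('C',[(369.5,252.6),(392.8,251)])):
    p,q=[atz(t,*c,.105)[:2] for c in l]; e=q-p; print(n,p,q,np.degrees(np.arctan2(e[1],e[0])), 'normal',np.degrees(np.arctan2(e[1],e[0]))+90, np.linalg.norm(e))
# obstacles
for n,l in (('purple1',(263,194)),('purple2',(328,177)),('yellow',(342,229))): print(n,atz(t,*l,.147)[:2])
print('bottle',[atz(t,154,227,.0)[:2],atz(t,141,226,.15)[:2]])
crop(t,(330,220,430,290),7,'k18.png');crop(t,(200,200,330,290),6,'k19.png')
E
```

```text
A [0.466 0.271 0.427] 24.473965886156908 0.18735241993415885
B [0.567 0.083 3.251] 186.27305928451275 0.084143897996357
C [ 0.449 -0.136  0.077] 4.3984450682916 0.0903087273204755
A [0.472 0.303] [0.496 0.25 ] -65.92584822551768 normal 24.074151774482317 0.058184440604436095
B [0.538 0.108] [0.542 0.049] -85.39783641283645 normal 4.602163587163545 0.05916461735134801
C [ 0.471 -0.102] [ 0.476 -0.165] -85.40871185267771 normal 4.591288147322288 0.06288581246319148
purple1 [0.622 0.183]
purple2 [0.669 0.012]
yellow [ 0.533 -0.026]
bottle [array([0.535, 0.519]), array([0.534, 0.5  ])]
```

View pics/k19.png

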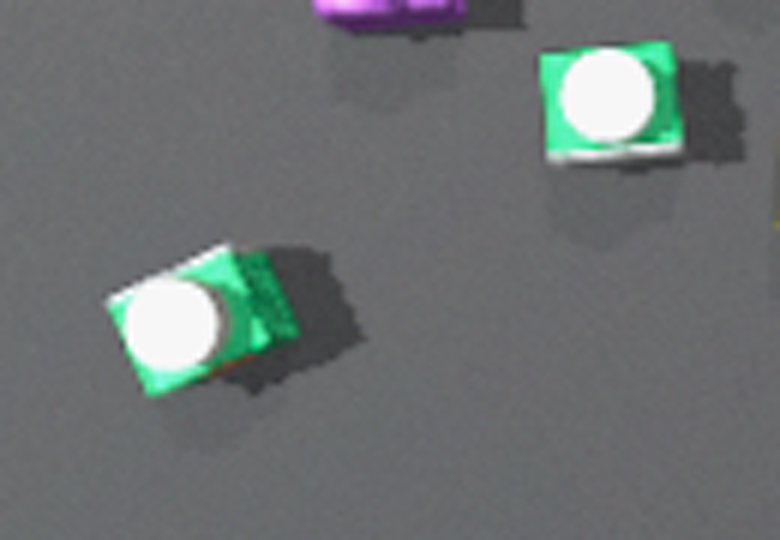

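View pics/k18.png

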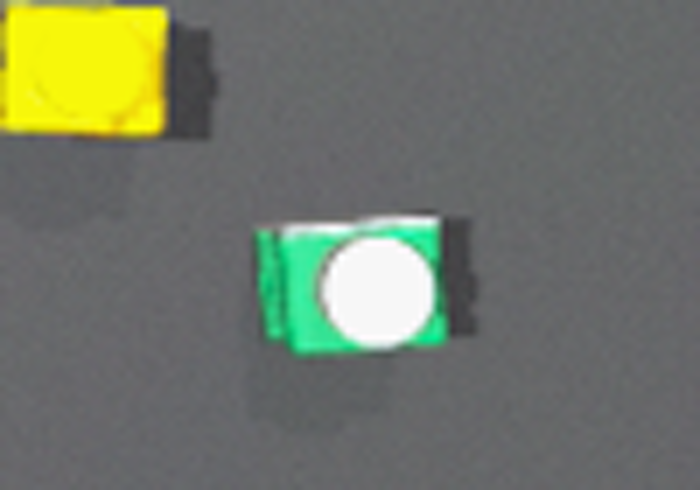

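Call:
step_arm:
  increments:
    - [-0.012,0.022,0,0,0,-6,1]
    - [-0.025,0.047,0,0,0,-12,1]
    - [-0.038,0.072,0,0,0,-18,1]
    - [-0.051,0.097,0,0,0,-24,1]
    - [-0.064,0.122,0,0,0,-30,1]
    - [-0.077,0.147,0,0,0,-36,1]
    - [-0.09,0.17,0,0,0,-42,1]
    - [-0.103,0.195,0,0,0,-48,1]
    - [-0.115,0.22,0,0,0,-54,1]
    - [-0.128,0.2425,0,0,0,-60,1]

```text
t: 29.42
eef_pos: [0.4034, -0.1494, 0.2666]
tool_rot: [-0.0, 0.998, 0.07, -0.001]
contact_force: [-0.1, 1.0, 0.0]
gripper_width: 0.0
```

Call:
step_arm:
  increments:
    - [0,0,-0.01,0,0,0,1]
    - [0,0,-0.03,0,0,0,1]
    - [0,0,-0.05,0,0,0,1]
    - [0,0,-0.06,0,0,0,1]
    - [0,0,-0.06,0,0,0,1]
    - [0,0,-0.06,0,0,0,1]

```text
t: 29.92
eef_pos: [0.4037, -0.1508, 0.2069]
tool_rot: [-0.0, 0.997, 0.072, -0.001]
contact_force: [0.0, 0.2, 0.3]
gripper_width: -0.0
```

```bash
python3 - <<'E'
from h import *
w=snap('wrist','w20.png'); s=bot.read_camera('scene'); o=bot.get_obs(); print(o['t'],o['eef_pos'],o['tool_rot'],o['q'].round(3))
crop(s,(210,60,420,220),3.8,'k20.png')
E
```

```text
30.0167 [ 0.40460548 -0.15078405  0.20773807] [-3.78944568e-04  9.97402954e-01  7.20221299e-02 -1.28990467e-04] [-0.7    0.126  1.011  2.177 -0.137  0.902 -1.034]
```

View pics/w20.png

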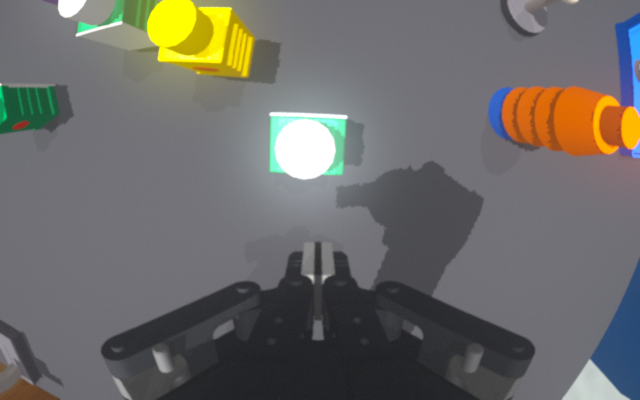

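View pics/k20.png

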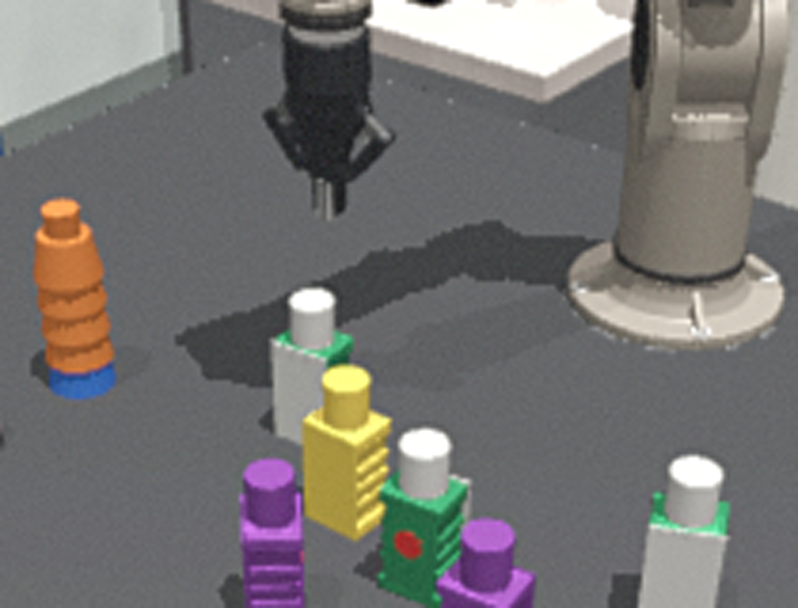

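Call:
step_arm:
  increments:
    - [0.01,0,0,0,0,0,1]
    - [0.01,0,0,0,0,0,1]
    - [0.01,0,0,0,0,0,1]

```text
t: 30.27
eef_pos: [0.4148, -0.1507, 0.2077]
tool_rot: [-0.0, 0.997, 0.072, 0.0]
contact_force: [0.4, -0.0, 0.4]
gripper_width: 0.001
```

Call:
step_arm:
  increments:
    - [-0.0075,0.006,0,0,0,0,1]
    - [-0.0075,0.006,0,0,0,0,1]
    - [-0.0075,0.006,0,0,0,0,1]
    - [-0.0075,0.006,-0.01,0,0,0,1]
    - [-0.0075,0.006,-0.03,0,0,0,1]
    - [-0.0075,0.006,-0.045,0,0,0,1]
    - [-0.0075,0.006,-0.045,0,0,0,1]

```text
t: 30.85
eef_pos: [0.4052, -0.1442, 0.1603]
tool_rot: [-0.0, 0.997, 0.072, -0.003]
contact_force: [-0.5, 1.0, -0.4]
gripper_width: 0.002
```

Call:
step_arm:
  increments:
    - [0,0,-0.015,0,0,0,1]
    - [0,0,-0.03,0,0,0,1]
    - [0,0,-0.045,0,0,0,1]
    - [0,0,-0.06,0,0,0,1]
    - [0,0,-0.07,0,0,0,1]
    - [0,0,-0.072,0,0,0,1]
    - [0,0,-0.072,0,0,0,1]

```text
t: 31.43
eef_pos: [0.4068, -0.1447, 0.0904]
tool_rot: [-0.0, 0.997, 0.072, -0.001]
contact_force: [0.6, 0.0, -0.4]
gripper_width: 0.004
```

```bash
python3 - <<'E'
from h import *
w=snap('wrist','w21.png'); s=bot.read_camera('scene'); o=bot.get_obs(); print(o['t'],o['eef_pos'],o['tool_rot'].round(3),o['contact_force'])
crop(s,(210,60,420,220),3.8,'k21.png')
E
```

```text
31.5333 [ 0.40731537 -0.1447516   0.0909362 ] [-0.     0.997  0.072  0.   ] [-0.22980901  0.89327551 -0.41455776]
```

View pics/w21.png

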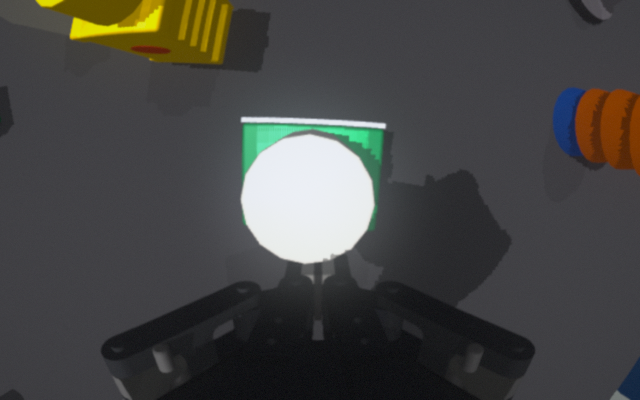

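View pics/k21.png

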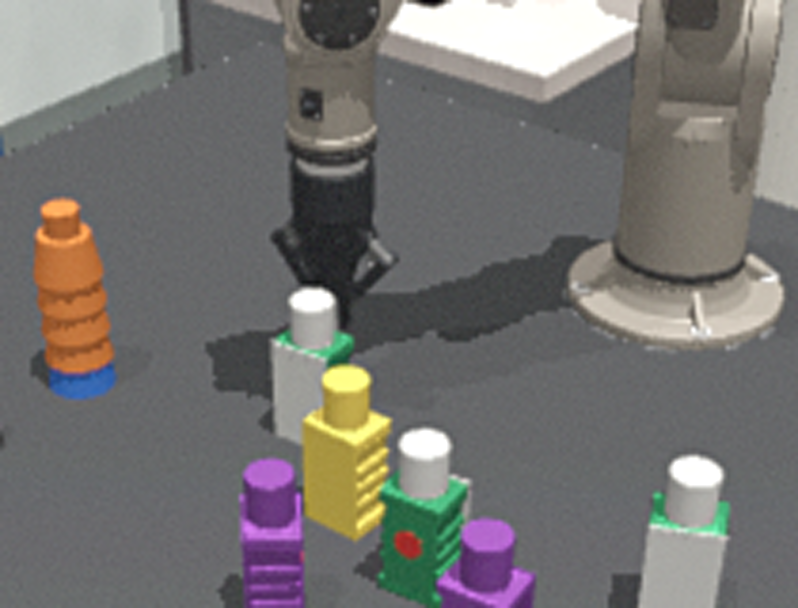

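Call:
step_arm:
  increments:
    - [0.003,0.003,0,0,0,0,1]
    - [0.006,0.004,0,0,0,0,1]
    - [0.01,0.005,0,0,0,0,1]
    - [0.014,0.005,0,0,0,0,1]
    - [0.018,0.005,0,0,0,0,1]
    - [0.022,0.006,0,0,0,0,1]
    - [0.026,0.006,0,0,0,0,1]
    - [0.03,0.006,0,0,0,0,1]
    - [0.03,0.006,0,0,0,0,1]

```text
t: 32.28
eef_pos: [0.438, -0.1385, 0.0902]
tool_rot: [-0.0, 0.997, 0.073, -0.0]
contact_force: [0.7, -0.1, -0.5]
gripper_width: 0.001
```

```bash
python3 - <<'E'
from h import *
w=snap('wrist','w22.png'); s=bot.read_camera('scene'); o=bot.get_obs(); print(o['t'],o['eef_pos'],o['tool_rot'].round(3),o['contact_force'])
crop(s,(250,90,390,200),5.7,'k22.png')
E
```

```text
32.3833 [ 0.43679851 -0.13851829  0.08999887] [-0.     0.997  0.072 -0.001] [ 0.31612275 -0.0953325  -0.83227443]
```

View pics/w22.png

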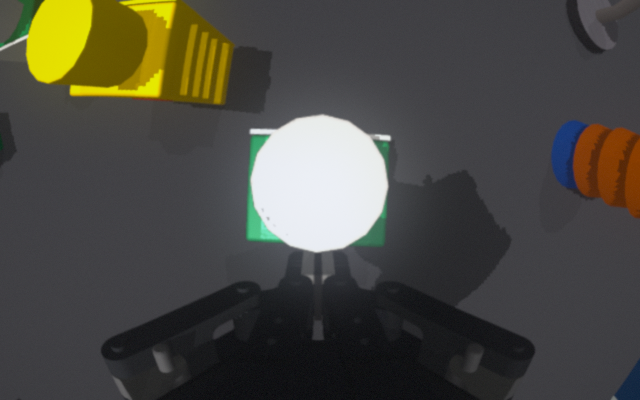

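View pics/k22.png

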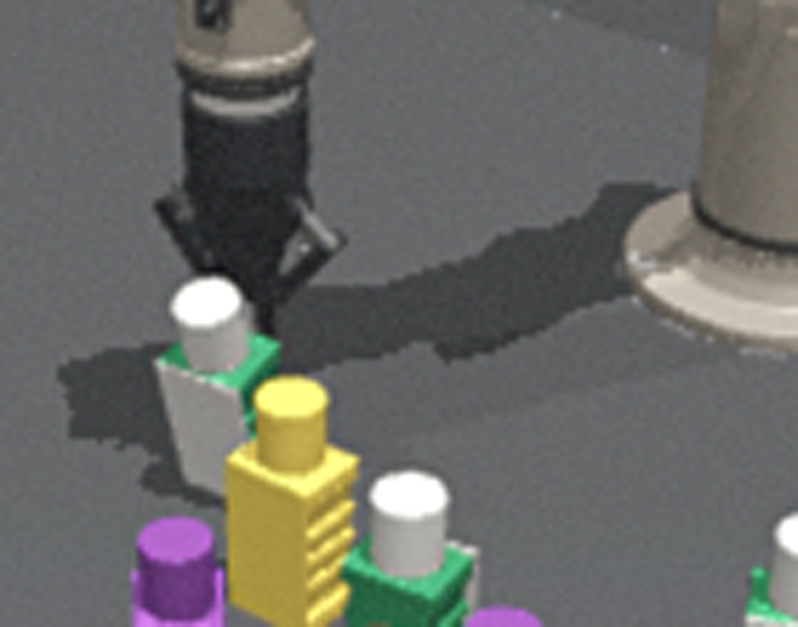

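Call:
step_arm:
  increments:
    - [0.004,0,0,0,0,0,1]
    - [0.008,0.001,0,0,0,0,1]
    - [0.012,0.001,0,0,0,0,1]
    - [0.016,0.001,0,0,0,0,1]
    - [0.02,0.002,0,0,0,0,1]
    - [0.024,0.002,0,0,0,0,1]
    - [0.028,0.002,0,0,0,0,1]
    - [0.031,0.002,0,0,0,0,1]
    - [0.034,0.003,0,0,0,0,1]
    - [0.034,0.003,0,0,0,0,1]

```text
t: 33.22
eef_pos: [0.4713, -0.1353, 0.0901]
tool_rot: [-0.0, 0.997, 0.072, -0.0]
contact_force: [-1.9, 0.1, -0.2]
gripper_width: 0.004
```

```bash
cat > sh.py <<'E'
from h import *
import sys
n=sys.argv[1]
w=snap('wrist',n+'w.png'); s=bot.read_camera('scene');t=bot.read_camera('top'); o=bot.get_obs(); print(o['t'],o['eef_pos'],o['tool_rot'].round(3),o['contact_force'])
crop(s,(180,70,420,250),3.3,n+'s.png'); crop(t,(130,130,430,290),2.66,n+'t.png')
E
python3 sh.py k23
```

```text
33.3667 [ 0.47041105 -0.13549145  0.09002285] [-0.001  0.997  0.072 -0.001] [ 0.54173702 -0.56440715  1.10136626]
```

View pics/k23s.png

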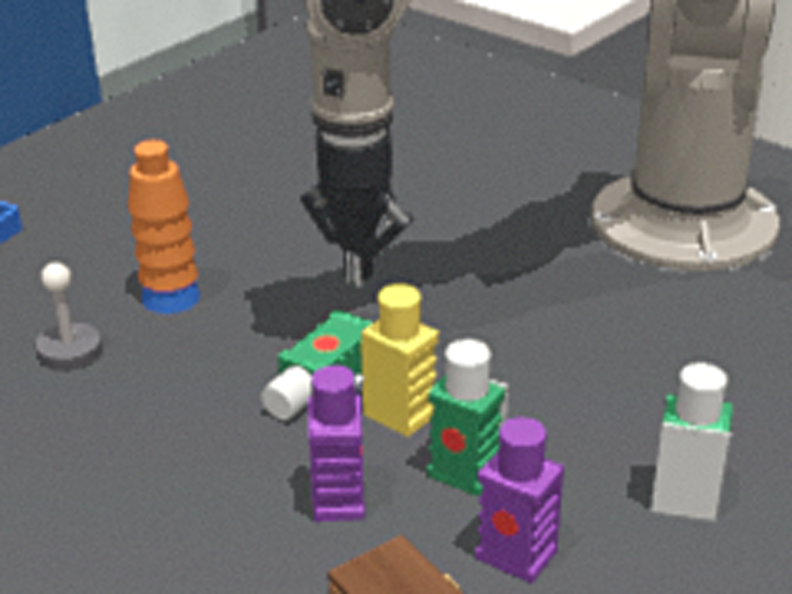

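Call:
step_arm:
  increments:
    - [0,0,0.03,0,0,0,1]
    - [0,0,0.07,0,0,0,1]
    - [0,0,0.11,0,0,0,1]
    - [0.018,0.028,0.13,0,0,-1,1]
    - [0.036,0.056,0.13,0,0,-2,1]
    - [0.054,0.084,0.13,0,0,-3,1]
    - [0.072,0.112,0.13,0,0,-3,1]
    - [0.09,0.14,0.13,0,0,-3,1]
    - [0.108,0.168,0.13,0,0,-3,1]
    - [0.126,0.196,0.13,0,0,-3,1]

```text
t: 34.2
eef_pos: [0.5969, 0.062, 0.2199]
tool_rot: [-0.001, 0.999, 0.046, -0.001]
contact_force: [0.0, -0.6, 0.0]
gripper_width: -0.001
```

Call:
step_arm:
  increments:
    - [0.018,0.0275,0,0,0,0,1]
    - [0.018,0.0275,0,0,0,0,1]
    - [0.018,0.0275,-0.02,0,0,0,1]
    - [0.018,0.0275,-0.045,0,0,0,1]
    - [0.018,0.0275,-0.045,0,0,0,1]
    - [0.018,0.0275,-0.045,0,0,0,1]

```text
t: 34.7
eef_pos: [0.6135, 0.0876, 0.1743]
tool_rot: [-0.0, 0.999, 0.046, -0.002]
contact_force: [0.7, 0.1, 0.5]
gripper_width: -0.001
```

```bash
python3 sh.py k24
```

```text
34.85 [0.61537464 0.08766383 0.17655883] [-0.001  0.999  0.046  0.   ] [ 0.35953084  0.48995172 -0.04097245]
```

View pics/k24w.png

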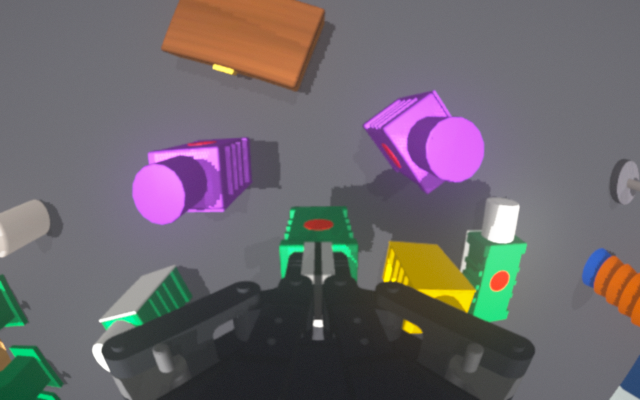

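View pics/k24s.png

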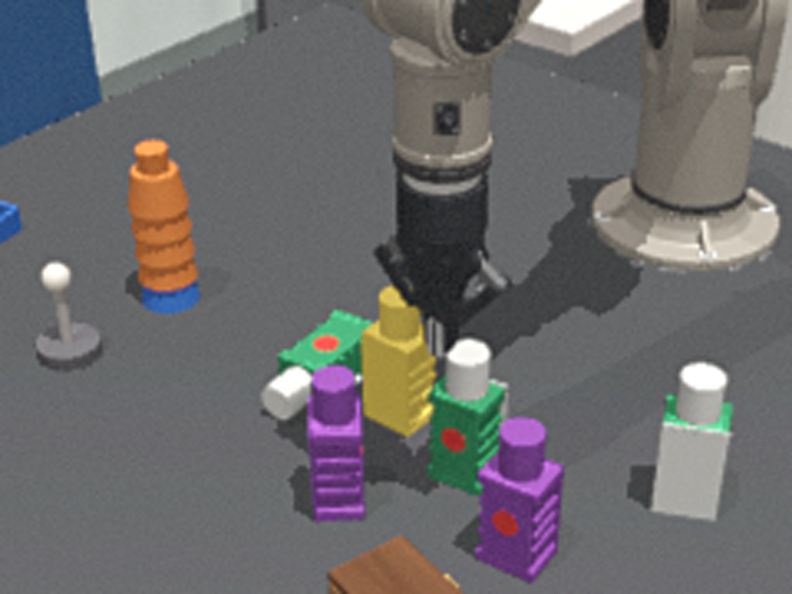

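```bash
python3 - <<'E'
from h import *
s=bot.read_camera('scene')
f=lambda P:((proj(s,P)-[180,70])*3.3).round()
print('tcp',f((.6154,.0877,.1766)),'neckB',f((.567,.083,.147)),'yellow neck',f((.533,-.026,.147)), 'C neck old',f((.449,-.136,.147)))
cv2.imwrite('pics/k25.png',cv2.resize(cv2.cvtColor(s['color'],cv2.COLOR_RGB2BGR)[120:230,280:380],None,fx=6,fy=5.4))
print(s['extrinsics'][:3,3])
E
```

```text
tcp [440. 349.] neckB [468. 350.] yellow neck [400. 294.] C neck old [370. 224.]
[1.40195381 0.6974949  0.87715729]
```

View pics/k25.png

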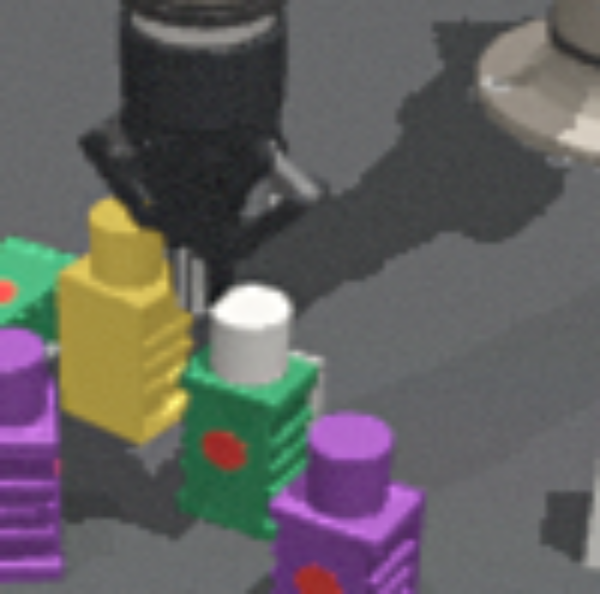

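Call:
step_arm:
  increments:
    - [0,0,-0.015,0,0,0,1]
    - [0,0,-0.03,0,0,0,1]
    - [0,0,-0.045,0,0,0,1]
    - [0,0,-0.06,0,0,0,1]
    - [0,0,-0.075,0,0,0,1]
    - [0,0,-0.085,0,0,0,1]
    - [0,0,-0.085,0,0,0,1]

```text
t: 35.48
eef_pos: [0.6135, 0.0881, 0.0884]
tool_rot: [-0.0, 0.999, 0.046, -0.002]
contact_force: [-0.8, 0.4, 0.6]
gripper_width: 0.001
```

Call:
step_arm:
  increments:
    - [-0.005,0,0,0,0,0,1]
    - [-0.01,-0.001,0,0,0,0,1]
    - [-0.014,-0.001,0,0,0,0,1]
    - [-0.018,-0.002,0,0,0,0,1]
    - [-0.022,-0.002,0,0,0,0,1]
    - [-0.026,-0.002,0,0,0,0,1]
    - [-0.03,-0.003,0,0,0,0,1]
    - [-0.034,-0.003,0,0,0,0,1]
    - [-0.034,-0.003,0,0,0,0,1]

```text
t: 36.23
eef_pos: [0.5791, 0.085, 0.0898]
tool_rot: [-0.001, 0.999, 0.046, -0.002]
contact_force: [-0.2, 0.1, 0.9]
gripper_width: 0.001
```

```bash
python3 sh.py k26
```

```text
36.3833 [0.5803568  0.08516873 0.08985546] [-0.001  0.999  0.046 -0.001] [-0.91049463 -0.36199566  0.1256156 ]
```

View pics/k26w.png

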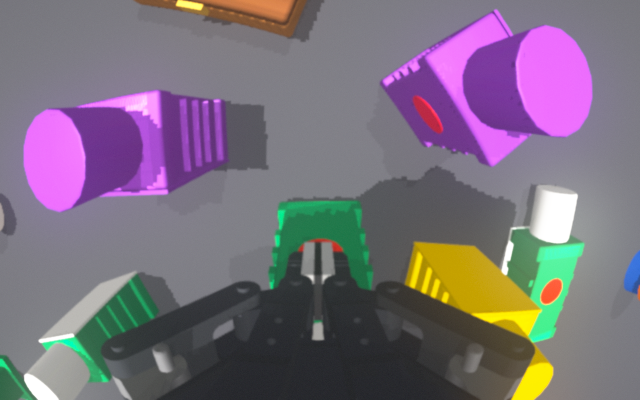

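View pics/k26s.png

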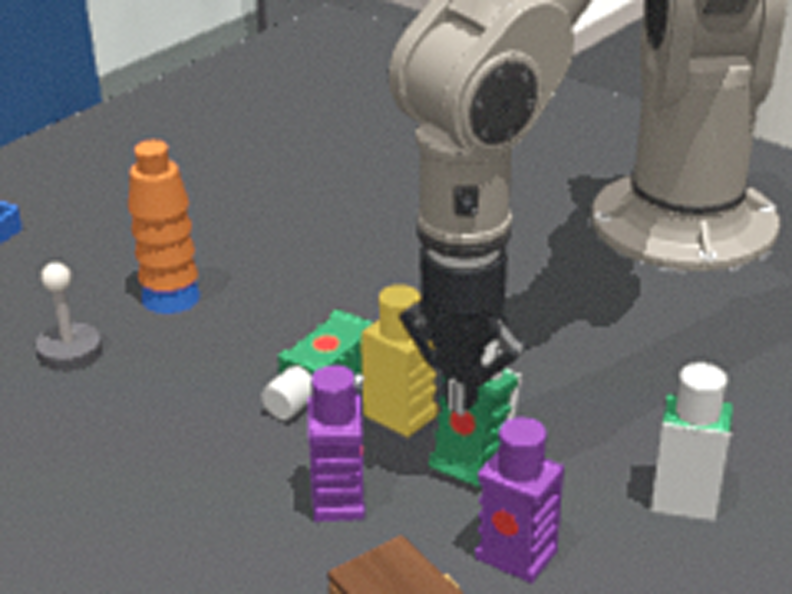

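Call:
step_arm:
  increments:
    - [-0.004,0,0,0,0,0,1]
    - [-0.008,-0.001,0,0,0,0,1]
    - [-0.012,-0.001,0,0,0,0,1]
    - [-0.016,-0.001,0,0,0,0,1]
    - [-0.02,-0.002,0,0,0,0,1]
    - [-0.024,-0.002,0,0,0,0,1]
    - [-0.028,-0.002,0,0,0,0,1]
    - [-0.032,-0.003,0,0,0,0,1]
    - [-0.035,-0.003,0,0,0,0,1]
    - [-0.035,-0.003,0,0,0,0,1]

```text
t: 37.22
eef_pos: [0.5449, 0.082, 0.09]
tool_rot: [-0.001, 0.999, 0.046, -0.001]
contact_force: [0.4, 0.2, 0.2]
gripper_width: 0.001
```

```bash
python3 sh.py k27
```

```text
37.3667 [0.54583414 0.08211889 0.09016248] [-0.001  0.999  0.046 -0.   ] [ 0.25045609 -0.14388867  0.11528245]
```

View pics/k27s.png

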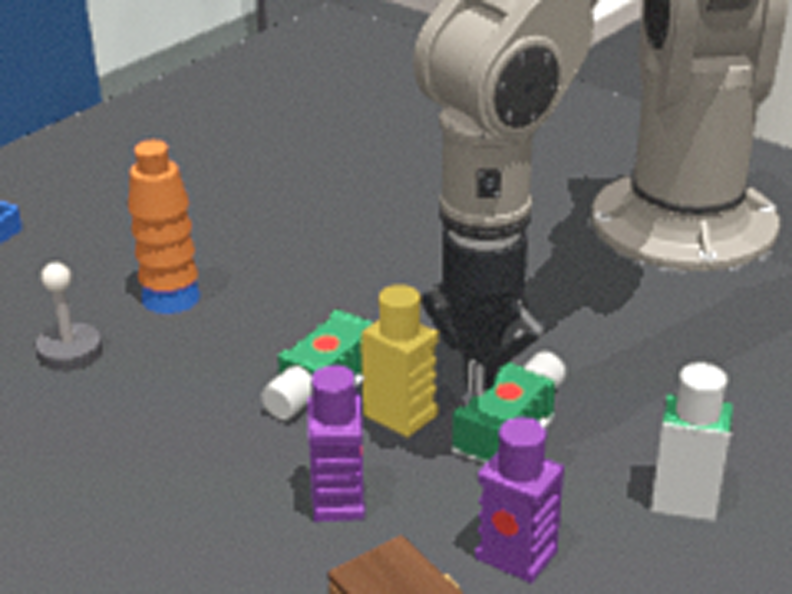

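Call:
step_arm:
  increments:
    - [0,0,0.03,0,0,0,1]
    - [0,0,0.07,0,0,0,1]
    - [0,0,0.11,0,0,0,1]
    - [-0.018,0.024,0.12,0,0,3,1]
    - [-0.036,0.048,0.12,0,0,6,1]
    - [-0.054,0.072,0.12,0,0,9,1]
    - [-0.072,0.096,0.12,0,0,12,1]
    - [-0.09,0.12,0.12,0,0,15,1]
    - [-0.108,0.147,0.12,0,0,18,1]
    - [-0.1235,0.169,0.12,0,0,19,1]

```text
t: 38.2
eef_pos: [0.4209, 0.2529, 0.2103]
tool_rot: [-0.001, 0.977, 0.212, -0.001]
contact_force: [0.7, 0.2, -0.8]
gripper_width: -0.001
```

Call:
step_arm:
  increments:
    - [0,0,0,0,0,0,1]
    - [0,0,0,0,0,0,1]
    - [0,0,-0.015,0,0,0,1]
    - [0,0,-0.035,0,0,0,1]
    - [0,0,-0.035,0,0,0,1]

```text
t: 38.62
eef_pos: [0.4213, 0.249, 0.1728]
tool_rot: [0.001, 0.978, 0.209, -0.002]
contact_force: [-1.1, 0.0, -0.1]
gripper_width: -0.0
```

```bash
python3 sh.py k28
```

```text
38.7667 [0.42306583 0.250106   0.1756559 ] [-0.     0.978  0.209 -0.   ] [-0.35046882  0.52796734 -0.01539214]
```

View pics/k28w.png

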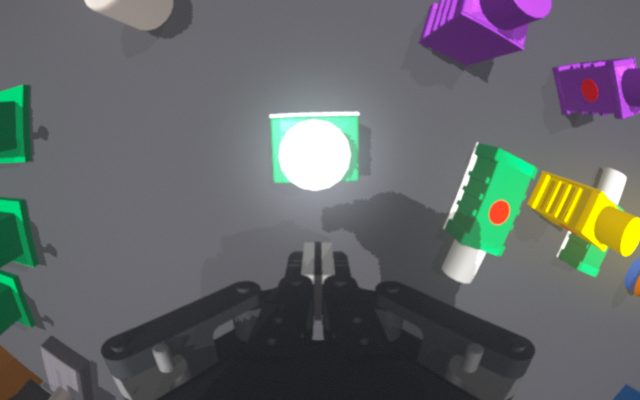

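View pics/k28s.png

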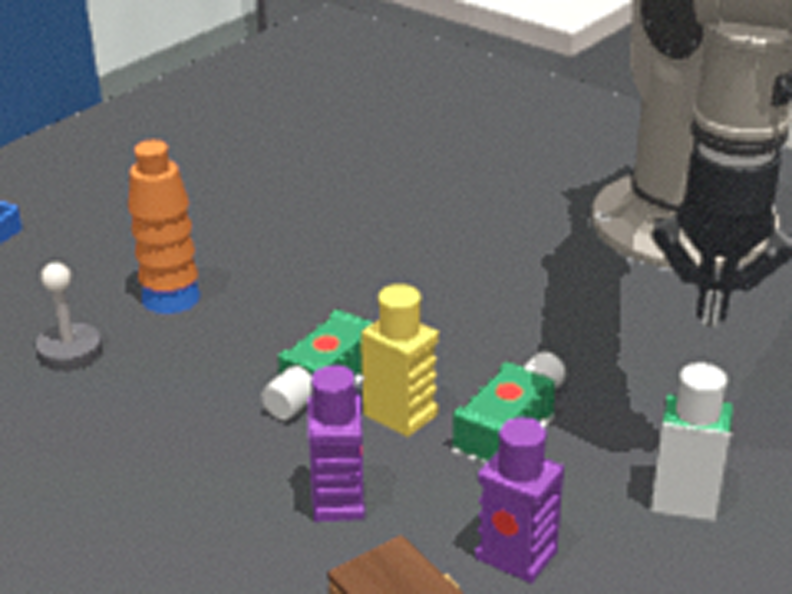

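Call:
step_arm:
  increments:
    - [0,0,-0.015,0,0,0,1]
    - [0,0,-0.03,0,0,0,1]
    - [0,0,-0.045,0,0,0,1]
    - [0,0,-0.06,0,0,0,1]
    - [0,0,-0.075,0,0,0,1]
    - [0,0,-0.085,0,0,0,1]
    - [0,0,-0.085,0,0,0,1]

```text
t: 39.35
eef_pos: [0.4219, 0.2506, 0.0894]
tool_rot: [0.0, 0.978, 0.21, -0.001]
contact_force: [-0.4, 0.5, -0.2]
gripper_width: 0.0
```

Call:
step_arm:
  increments:
    - [0.0045,0.002,0,0,0,0,1]
    - [0.009,0.004,0,0,0,0,1]
    - [0.0125,0.0055,0,0,0,0,1]
    - [0.016,0.007,0,0,0,0,1]
    - [0.02,0.009,0,0,0,0,1]
    - [0.0235,0.0105,0,0,0,0,1]
    - [0.027,0.012,0,0,0,0,1]
    - [0.031,0.014,0,0,0,0,1]
    - [0.031,0.014,0,0,0,0,1]

```text
t: 40.1
eef_pos: [0.4543, 0.2656, 0.0903]
tool_rot: [-0.0, 0.978, 0.21, 0.0]
contact_force: [1.2, -0.2, -0.1]
gripper_width: 0.001
```

```bash
python3 sh.py k29
```

```text
40.25 [0.45302513 0.26491444 0.08994401] [-0.     0.978  0.21  -0.001] [-0.65666845 -0.63591591 -0.34362959]
```

View pics/k29s.png

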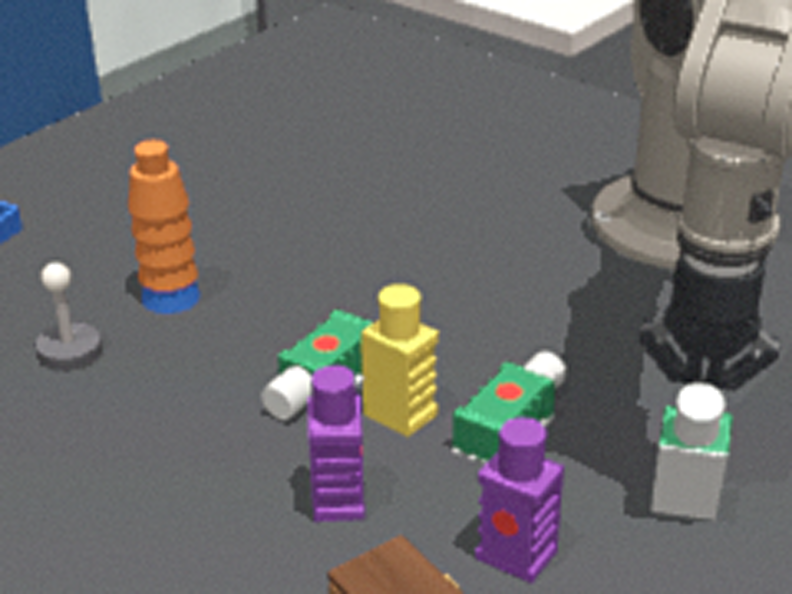

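Call:
step_arm:
  increments:
    - [0.0035,0.0015,0,0,0,0,1]
    - [0.007,0.003,0,0,0,0,1]
    - [0.011,0.005,0,0,0,0,1]
    - [0.0145,0.0065,0,0,0,0,1]
    - [0.018,0.008,0,0,0,0,1]
    - [0.022,0.01,0,0,0,0,1]
    - [0.0255,0.0115,0,0,0,0,1]
    - [0.029,0.013,0,0,0,0,1]
    - [0.032,0.0145,0,0,0,0,1]
    - [0.032,0.0145,0,0,0,0,1]

```text
t: 41.08
eef_pos: [0.4859, 0.2799, 0.0901]
tool_rot: [-0.0, 0.978, 0.21, -0.0]
contact_force: [0.0, 0.1, -0.2]
gripper_width: 0.001
```

```bash
python3 sh.py k30
```

```text
41.2333 [0.48497087 0.27941816 0.08999396] [-0.     0.978  0.21  -0.001] [ 0.59781563 -0.57704143  0.56086481]
```

View pics/k30s.png

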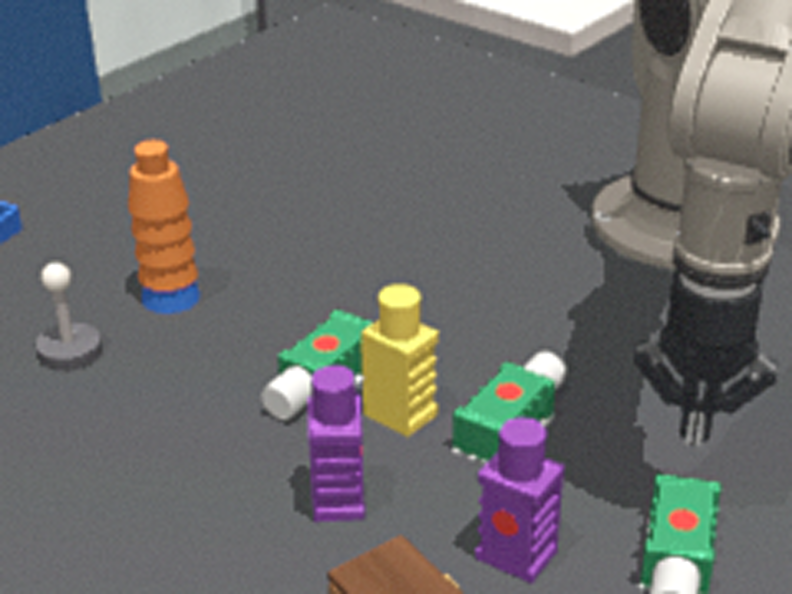

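All three lie with the red dot up. I retreat upward, well clear of everything, and do a final check.

Call:
step_arm:
  increments:
    - [0,0,0.03,0,0,0,1]
    - [0,0,0.06,0,0,0,1]
    - [0,0,0.1,0,0,0,1]
    - [0,0,0.14,0,0,0,1]
    - [0,0,0.18,0,0,0,1]
    - [-0.02,0.03,0.2,0,0,0,1]
    - [-0.03,0.06,0.2,0,0,0,1]
    - [-0.04,0.09,0.2,0,0,0,1]
    - [-0.04,0.1,0.2,0,0,0,1]
    - [-0.04,0.1,0.2,0,0,0,1]

```text
t: 42.07
eef_pos: [0.4432, 0.3831, 0.2896]
tool_rot: [-0.001, 0.977, 0.213, -0.001]
contact_force: [-0.9, -0.5, -0.6]
gripper_width: -0.003
```

```bash
python3 - <<'E'
from h import *
s=snap('scene','fs.png');t=snap('top','ft.png'); o=bot.get_obs(); print(o['t'],o['eef_pos'],o['contact_force'])
crop(t,(120,120,500,290),2.1,'ftc.png')
E
python3 knob.py 0 4
```

```text
42.1667 [0.44525092 0.37851788 0.2897136 ] [-0.63887608 -0.42277909  0.4815141 ]
s [ 0.5276 -0.3801] 0.05029884600738423
t [ 0.5243 -0.3825] 0.040407730088604786
st [ 0.5249 -0.3823] 0.10748263390553021
```

View pics/fs.png

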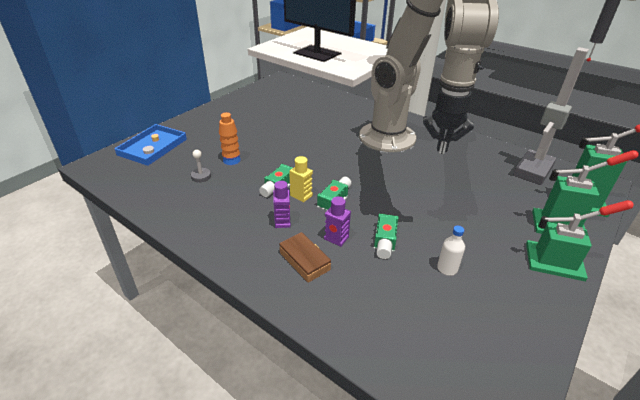

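View pics/ftc.png

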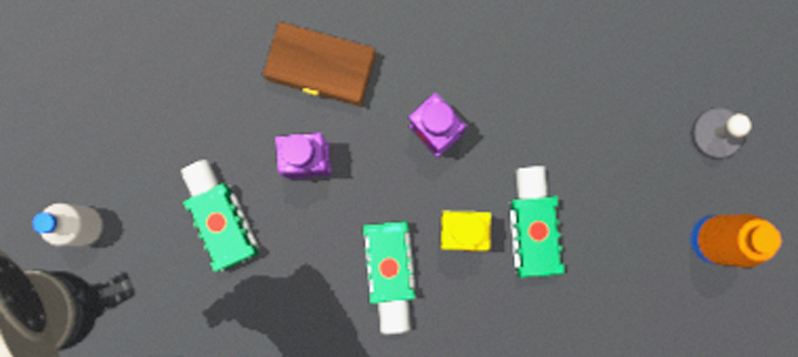

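The final pictures show all three housings lying flat with the red dot up, at scene (387,235), (335,193) and (276,180). The four orange caps are nested upright on the blue cap at (230,140). The look-alikes, ball, case and bottle are where they were.

```bash
python3 -c "
from station import bot; print(bot.hand_in())"
```

```text
the job is handed in; nothing more can be done
None
```

The job is done and handed in at about 42 s. All four orange caps are nested on the blue cap, and the three green housings lie on their machined faces with the red dots up.

- **Caps:** I lifted each one by its knob, taking the loose cap first and then those on housings c, b and a. None tipped over, and the blue cap was not seen to move during the run.
- **Housings:** after the last cap was nested, I pushed c, b and a over in turn with the closed fingers, about 90 to 105 mm up on the red-dot side.
- **Last checks:** the final scene and top pictures show the red dot on top of every housing. The stack stands upright and full height. The ball, case, bottle and the purple and yellow look-alikes look unmoved. The arm was clear and its force reading was near zero.
- **Disagreement:** the two cameras placed the stack about 3 to 4 mm apart, roughly what their 2 mm calibration allows. I could not measure the height of the lying housings directly; that they lie flat is judged from the pictures.

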